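# Slide the specimen carrier under the scanner bridge

### The arm

A 7-joint arm with a two-finger parallel gripper is mounted at the origin on the work surface. World frame = base frame: x ahead of the robot, y to its left, z up, the work surface at z = 0. Lengths are in mm, angles in rad, forces in N, time in s.
With the tool pointing down it reaches from about 425 to 975 mm from the base axis. Payload 16.7 kg.
Tool frame: the origin (TCP) lies midway between the tips of the shut fingers; the grasp point (between the pads) lies 19 mm behind it; z points along the fingers, x is the direction in which the jaws open and shut, and the axes are right-handed (so a half turn about z gives the same grasp; the last joint's range is limited). The gripper opens to 85 mm and grips with 20 to 120 N. Pads are 22 mm wide; open, the fingers measure 114 mm over their backs; the gripper's body (76 mm by 85 mm) begins 54 mm behind the grasp point. The pads swing forward as they close: fully open they stand 13 mm farther back than shut.
Start: joints at [-0.149, 0.426, 0.074, 1.606, -0.034, 1.111, -0.067], TCP at [674.962, -0.018, 202.302] pointing down, gripper open.
Joint ranges: [-2.85, 2.85], [-0.5, 2.14], [-1.23, 1.37], [0.21, 2.46], [-1.02, 4.16], [0.16, 2.05], [-2.73, 2.73]. Speed limits (rad/s): [1.89, 1.89, 2.39, 2.39, 3.01, 3.01, 3.01].

### API

Orientations are given as [roll, pitch, yaw] about the fixed x, y, z axes, in that order (R = Rz(yaw) Ry(pitch) Rx(roll)).
In Python, from station import arm gives the robot as it stands. The module is installed in compiled form; this text tells all that it offers.
- The arm moves only by the tool step_arm, never from a script. Its argument "motion" is a list of rows, each an object with "grip": the opening, from 0 (shut) to 1 (fully open); "linear": the shift along the tool's x, y, z scaled (see below), a list of three; "yaw": the turn about the tool's z scaled (see below). A call has 1 to 20 rows; each row is the pose to reach, as a shift and turn from the pose commanded when the call began, along the tool's axes at that moment; what a row does not reach only later rows make up. The controller multiplies each number of a shift by 200 mm and each number of a turn by 90 degrees. A row lasts 1/12 s, in which the tool goes at most 41.7 mm and 7.16 degrees, less where a joint would pass 70% of its speed; a pose out of reach is approached as far as the arm can. A call with a number of a shift or a turn outside -1 to 1 is refused whole. A call with a gripper value outside its range is refused whole. The fingers move at their own pace and stop on an object; "grip_force" is the grip in N (left out, the last holds). Time passes only in rows, so rows that repeat a pose let the fingers close. It gives the time, the measured TCP pose, the force and the opening at its end, in the units of the state.
- arm.get_state(): the state, without advancing time (a new reading comes with each control period).
- arm.snapshot(name): name is "scene" or "side" or "wrist"; returns a dict with "pixels" (420x560x3 uint8, red, green, blue), "camera_matrix" (3x3 intrinsics, pixels), "position" and "orientation" of the camera in the world; the wrist camera has in their place "mount" (4x4, takes a point from camera to tool coordinates, whose origin is the TCP and whose axes are the tool frame's). Camera axes: x right, y down, z forward; pixel columns grow to the right and rows downward; lengths in mm; the calibration is good to about 2 mm. A picture is of the moment at which its call begins: read the wrist's pose just before it. There is no depth.
- arm.hand_in(): hands the job in, once; it reports no verdict.
The state is a dict: "t": time; "joints": joint angles; "dq": joint speeds; "effort": joint torques, N m; "position": TCP position; "eef_rot": TCP orientation; "contact_force": force on the tool from outside, world axes, zero at the start; "moment": the same for the moment, N m; "grip_width": finger opening in mm.
Only numpy, scipy, OpenCV 4.12 (cv2) and the standard library are available. Lean on these libraries where they do the work, as an engineer would, in place of code of your own. Each camera call takes 0.05 s, during which the arm holds its last target.

### The job

Load the slide scanner: push the flat metal slide carrier by its tail edge, nose first, between the guide rails and under the scanner's low bridge until its nose is fully home against the end stop. Only push it along the bench with the fingertips: it stays flat, is never lifted, and its clamp knob is not touched. Do not press on the scanner, leave everything else where it stands, and finish with the hand clear.

Things in the scene. Friction and masses are not known exactly. Their poses are not given: they have to be found in the camera images.
- carrier: Loose flat aluminium plate on the bench, 130 (x) by 90 (y) by 12 mm thick, about 0.3 kg, four glass slides inlaid in its top (at most 1 mm proud), a black knob near its tail. Origin: centre of its underside. +x points to its nose (goes in first), z up. Starts before the scanner's mouth, nose roughly towards it, a little aside and skewed. Slides with a few newtons.
- tail (a point): Middle of the carrier's straight tail edge, 65 mm behind the carrier's origin, 6 mm above the bench; axes as the carrier's. There is free bench behind it for the fingers.
- knob: Black slide-clamp knob on the carrier's centre line, 37 mm behind the carrier's origin (28 mm ahead of the tail edge): 18 mm across, its top 42 mm above the bench. Origin: on its axis, on the carrier's top face. Not to be touched; too tall for the bridge, it stays before it when the carrier is home.
- scanner: White slide scanner fixed to the bench. Origin: on the bench under the middle of its bridge; +x is the way the carrier goes in, y across the rails, z up. The bridge: a white beam, x -25 to 25 mm, 152 mm across, 17 mm headroom over the bare bench, top 55 mm high. Behind the stop its case: x 63 to 128 mm, 152 mm wide, 85 mm high. No base plate: the carrier slides on the bench.
- mouth (a point): Middle of the mouth, 61 mm before the scanner's origin; axes as the scanner's. Two dark steel rails 10 mm high run from x -35 to 50 mm (scanner's frame), 96 mm apart inside (3 mm free each side of the carrier); before that, from x -35 to -61 mm, they flare out to about 116 mm apart, outer corners at y +-66 mm.
- stop (a point): Middle of the face of the end stop (12 mm high), 45 mm beyond the scanner's origin; axes as the scanner's. A carrier that is home touches it with its nose: its origin is then at x -20 mm, y 0 in the scanner's frame, and its tail edge sticks out of the mouth, at x -85 mm.
- jar: Amber glass jar with lid, 48 mm across, 65 mm high, beside the scanner. Origin: centre of underside. Leave alone.
- slide_box: Blue plastic slide box, 100 by 80 by 32 mm high, beside the carrier's way. Origin: centre of underside. Leave alone.
- dish: Closed clear petri dish, 88 mm across, 14 mm high, beside the carrier's way. Origin: centre of underside. Leave alone.
- beaker: Empty glass beaker, 64 mm across, 85 mm high, beside the scanner. Origin: centre of underside. Leave alone.
- wash_bottle: White plastic bottle with red cap, 60 mm across, 150 mm high, beyond the scanner on the robot's right. Origin: centre of underside. Leave alone.
Mind the look-alikes: they are no part of the job. Leave any green or orange look-alike of the carrier alone.

How it is judged:
By the outcome, as a careful person would: the job done as asked, in the order asked, and still so for the second after the job is handed in, with the robot touching nothing.
It also fails if it takes over 51 s, if anything falls off the work surface, if the arm or the gripper's body presses on something with over 40 N, if the wrist force passes 120 N, or if a joint passes its speed limit or range.

## Working session

There is one attempt and no reset: what is moved stays moved. The work goes in short steps, Python scripts to look and compute and a tool call to move; the robot and the scene stay as the last step left them, time stands still between calls to the robot, and variables do not carry over. Pictures are saved under pics/ and viewed, and the job is handed in when it is done.

Besides the shell and the picture viewer there is one more tool, called after "Call:" as name(argument=value, ...) on one line, values as JSON. step_arm: Moves the arm, as the interface text tells. Shifts and turns lie within -1 to 1; 1 stands for 200 mm of shift or 90 degrees of turn. Its arguments: {"type":"object","properties":{"motion":{"type":"array","items":{"type":"object","properties":{"grip":{"type":"number"},"linear":{"type":"array","items":{"type":"number","minimum":-1,"maximum":1}},"yaw":{"type":"number","minimum":-1,"maximum":1}}}},"grip_force":{"type":"number"}},"required":["motion"]}

```bash
mkdir -p pics; python3 - <<'E'
from station import arm
import cv2,pickle
s=arm.get_state();print(s)
d={}
for n in("scene","side","wrist"):
    p=arm.snapshot(n);d[n]=p
    cv2.imwrite(f"pics/{n}0.png",p["pixels"][:,:,::-1])
    print(n,{k:v for k,v in p.items() if k!="pixels"})
d["state"]=s
pickle.dump(d,open("d0.pkl","wb"))
E
```

```text
{'t': 0.0, 'joints': array([-0.14948461,  0.42676043,  0.07386037,  1.60665215, -0.03411776,
        1.11080095, -0.06709547]), 'dq': array([ 0.00021869,  0.0001264 ,  0.00047759, -0.00085556, -0.00054447,
        0.0001232 ,  0.00120615]), 'effort': array([ 7.16691302e-04, -9.49842310e+01,  3.76242042e+00, -4.63523841e+01,
        1.94300286e-02,  1.01335210e-02,  2.85131875e-06]), 'position': array([ 6.74525718e+02, -4.56417696e-02,  2.01572026e+02]), 'eef_rot': array([ 3.14150142e+00,  1.35791993e-03, -6.04972388e-05]), 'contact_force': array([-0.6657244 , -0.81735447, -0.25458058]), 'moment': array([ 0.00436398, -0.00224394, -0.00167045]), 'grip_width': 85.66155463721091}
scene {'camera_matrix': array([[517.79249707,   0.        , 280.8870673 ],
       [  0.        , 517.79249707, 205.69690698],
       [  0.        ,   0.        ,   1.        ]]), 'position': array([1349.36935156,  551.04269646,  951.57233705]), 'orientation': array([-2.29207152e+00, -2.25525051e-03,  2.28810160e+00])}
side {'camera_matrix': array([[490.90321557,   0.        , 283.81674612],
       [  0.        , 490.90321557, 212.96568056],
       [  0.        ,   0.        ,   1.        ]]), 'position': array([ 541.19138327,  784.1923069 , 1041.82582201]), 'orientation': array([-2.3873835 , -0.00667219, -3.08825816])}
wrist {'camera_matrix': array([[295.01666291,   0.        , 276.67651195],
       [  0.        , 295.01666291, 206.51345352],
       [  0.        ,   0.        ,   1.        ]]), 'mount': array([[ 9.99999889e-01, -3.31716279e-04,  3.33877378e-04,
        -5.43502363e-01],
       [ 2.24032000e-04,  9.59368054e-01,  2.82157557e-01,
        -7.15205144e+01],
       [-4.13907546e-04, -2.82157451e-01,  9.59368022e-01,
        -1.72506473e+02],
       [ 0.00000000e+00,  0.00000000e+00,  0.00000000e+00,
         1.00000000e+00]])}
```

View pics/scene0.png

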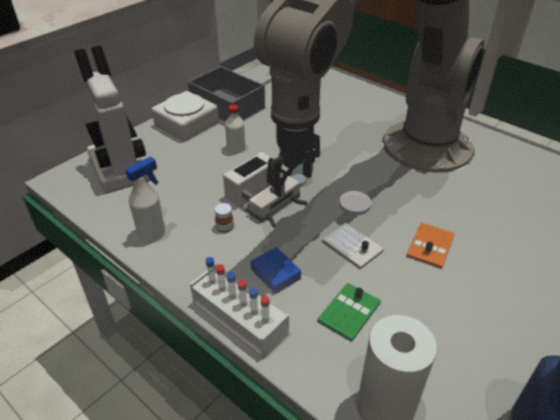

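View pics/side0.png

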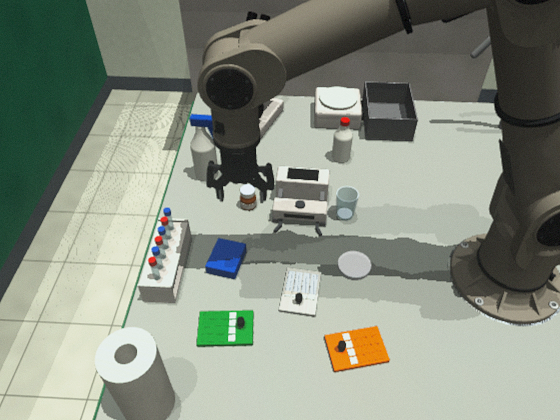

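View pics/wrist0.png

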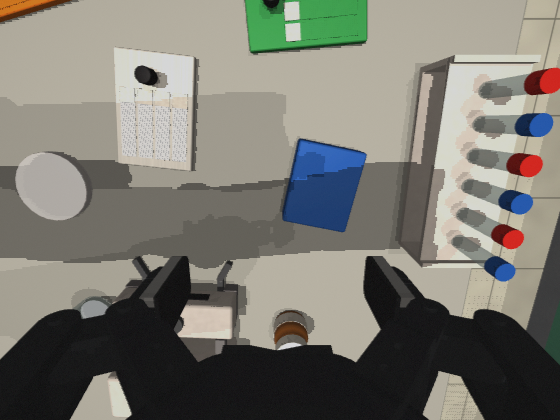

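The scene shows the metal carrier at side (300,291), with its knob at (298,297). The scanner sits ahead at side (302,195), and the green and orange look-alikes, blue box, dish and jar are all visible. I'll enlarge the views to pick points.

```bash
cat > h.py <<'E'
import numpy as np,cv2,pickle
from scipy.spatial.transform import Rotation as R
def campose(p,st=None):
    if "mount" in p:
        T=np.eye(4);T[:3,:3]=R.from_euler("xyz",st["eef_rot"]).as_matrix();T[:3,3]=st["position"]
        return T@p["mount"]
    T=np.eye(4);T[:3,:3]=R.from_euler("xyz",p["orientation"]).as_matrix();T[:3,3]=p["position"];return T
def ray(p,T,uv):
    K=p["camera_matrix"];d=np.linalg.inv(K)@np.array([uv[0],uv[1],1.]);return T[:3,3],T[:3,:3]@d
def onz(p,T,uv,z):
    o,d=ray(p,T,uv);return o+d*(z-o[2])/d[2]
def tri(l):
    A=np.zeros((3,3));b=np.zeros(3)
    for o,d in l:
        d=d/np.linalg.norm(d);M=np.eye(3)-np.outer(d,d);A+=M;b+=M@o
    x=np.linalg.solve(A,b);return x,[np.linalg.norm(np.cross(x-o,d/np.linalg.norm(d))) for o,d in l]
def proj(p,T,X):
    X=np.atleast_2d(X);c=(X-T[:3,3])@T[:3,:3];u=c@p["camera_matrix"].T;return u[:,:2]/u[:,2:]
E
python3 - <<'E'
import cv2,pickle
d=pickle.load(open("d0.pkl","rb"))
def crop(n,x,y,w,h,s,o):
    im=d[n]["pixels"][y:y+h,x:x+w,::-1];cv2.imwrite(o,cv2.resize(im,None,fx=s,fy=s,interpolation=cv2.INTER_CUBIC))
crop("side",200,160,200,160,4,"pics/side0c.png")
crop("scene",200,140,200,150,4,"pics/scene0c.png")
crop("wrist",0,40,250,180,3,"pics/wrist0c.png")
E
```

```text
(no output)
```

View pics/side0c.png

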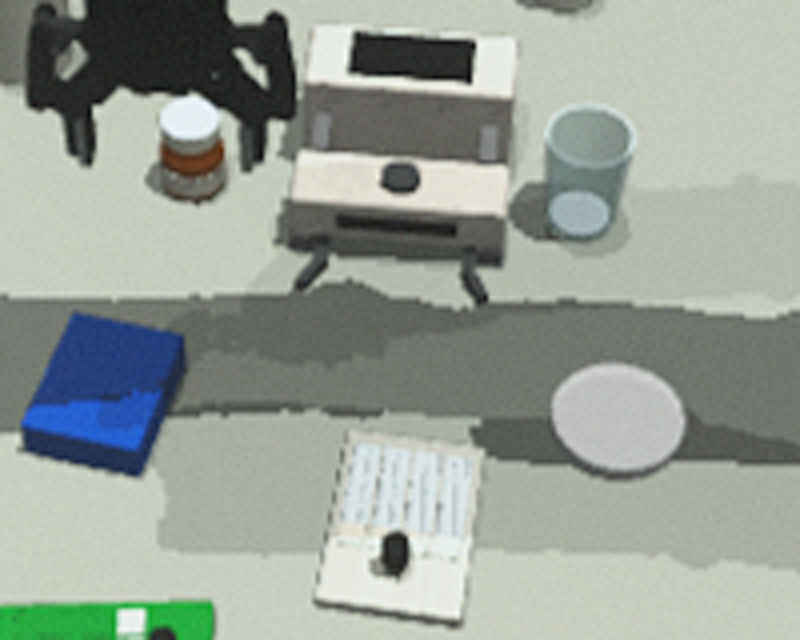

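View pics/scene0c.png

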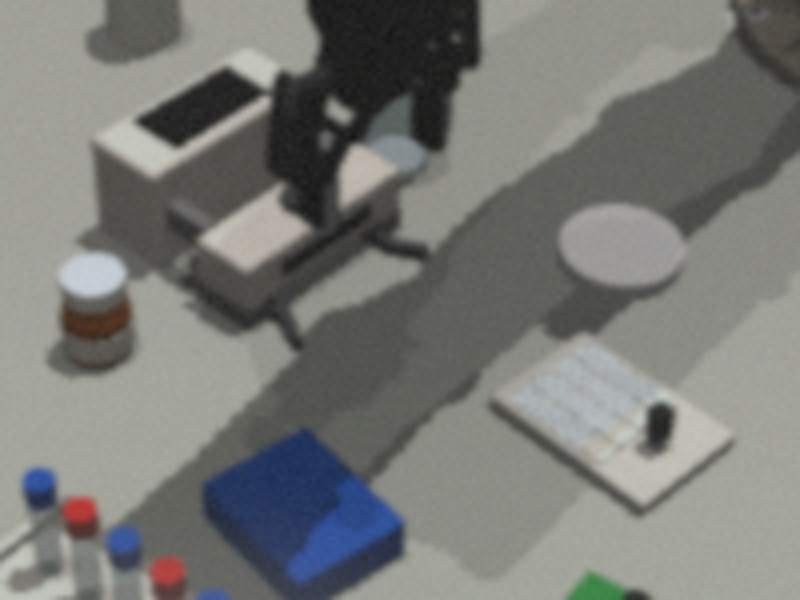

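View pics/wrist0c.png

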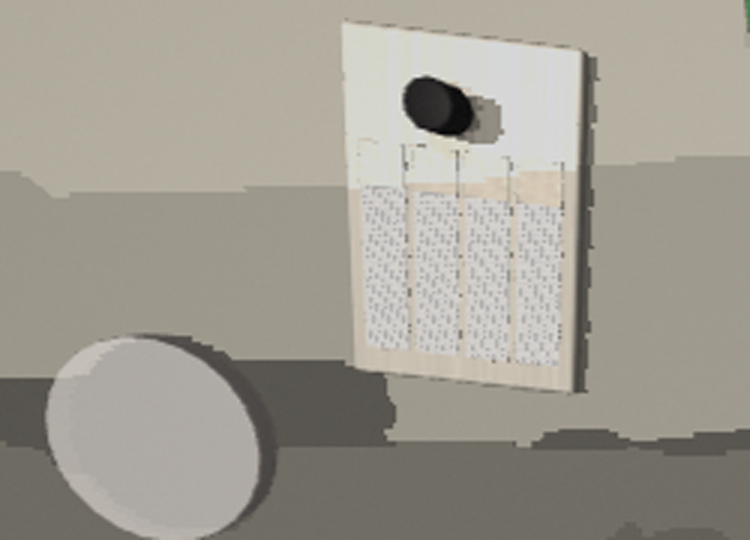

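```bash
cat > m0.py <<'E'
from h import *
d=pickle.load(open("d0.pkl","rb"));st=d["state"]
T={n:campose(d[n],st) for n in("scene","side","wrist")}
off={"side":(200,160,4),"scene":(200,140,4),"wrist":(0,40,3)}
def px(n,c):
    x,y,s=off[n];return ((c[0]+.5)/s+x-.5,(c[1]+.5)/s+y-.5)
pts={ # name
"noseL":dict(side=(346,430),wrist=(577,390),scene=(492,403)),
"noseR":dict(side=(484,452),wrist=(355,367),scene=(588,337)),
"tailR":dict(side=(462,613),wrist=(343,22),scene=(733,437)),
"tailL":dict(side=(316,600),wrist=(583,50),scene=(640,506)),
"knob":dict(side=(397,540),wrist=(432,104),scene=(660,408)),
"bridgeNL":dict(side=(290,202),scene=(250,271)),
"bridgeNR":dict(side=(506,219),scene=(402,175)),
"bridgeFL":dict(side=(298,151),scene=(199,241)),
"bridgeFR":dict(side=(508,167)),
"caseFL":dict(side=(309,28),scene=(95,142)),"caseNL":dict(side=(304,82),scene=(152,180)),"caseFR":dict(side=(516,40),scene=(250,50)),
"flareL":dict(side=(300,287),scene=(298,344)),"flareR":dict(side=(483,299),scene=(426,252)),
}
if __name__=="__main__":
  hz=dict(nose=12,tail=12,knob=42,bridge=55,case=85,flare=10)
  for k,v in pts.items():
    z=[hz[a] for a in hz if k.startswith(a)][0]
    x,e=tri([ray(d[n],T[n],px(n,c)) for n,c in v.items()]) if len(v)>1 else (np.zeros(3),[])
    print(k,x.round(1),np.round(e,1),{n:onz(d[n],T[n],px(n,c),z)[:2].round(1) for n,c in v.items()})
E
python3 m0.py
```

```text
noseL [569.3  12.8   9.5] [3.  1.  3.8] {'side': array([569.6,  10.9]), 'wrist': array([569.3,  12.4]), 'scene': array([573.6,  18.6])}
noseR [478.7  23.1   8.8] [1.9 1.9 3.4] {'side': array([479.6,  23.3]), 'wrist': array([479.4,  21.8]), 'scene': array([483. ,  28.7])}
tailR [494.1 147.8  11.5] [3.6 0.9 3.1] {'side': array([492.7, 144.1]), 'wrist': array([494.3, 148.6]), 'scene': array([497.6, 150.8])}
tailL [581.6 139.1   9.8] [0.4 0.6 0.6] {'side': array([581.3, 140.1]), 'wrist': array([581.9, 139.2]), 'scene': array([584.1, 139.9])}
knob [535.  116.3  43.4] [1.5 1.5 0.6] {'side': array([533.8, 114.1]), 'wrist': array([536. , 116.7]), 'scene': array([533.5, 116.2])}
bridgeNL [ 617.  -150.3   55.2] [0.2 0.2] {'side': array([ 617. , -150.8]), 'scene': array([ 617. , -150.2])}
bridgeNR [ 467.5 -145.9   49.6] [2.1 2.1] {'side': array([ 467.5, -143.6]), 'scene': array([ 474.5, -139.1])}
bridgeFL [ 615.  -199.3   54. ] [1.9 1.9] {'side': array([ 614.8, -201.1]), 'scene': array([ 617.2, -196. ])}
bridgeFR [0. 0. 0.] [] {'side': array([ 465.8, -194. ])}
caseFL [ 613.1 -296.7   85.3] [1.2 1.2] {'side': array([ 613. , -298.9]), 'scene': array([ 613.7, -295.4])}
caseNL [ 613.3 -242.6   81.4] [1.4 1.4] {'side': array([ 612.9, -240.8]), 'scene': array([ 617.3, -237.5])}
caseFR [ 461.7 -293.7   83.2] [2.2 2.2] {'side': array([ 461.4, -294.9]), 'scene': array([ 465.4, -289. ])}
flareL [ 608.2 -116.7    4.4] [0.4 0.4] {'side': array([ 607.8, -112.4]), 'scene': array([ 612.8, -112.3])}
flareR [ 480.4 -111.4    5.6] [1. 1.] {'side': array([ 480.5, -108.9]), 'scene': array([ 485.2, -107.1])}
```

```bash
cat >> m0.py <<'E'
from scipy.optimize import least_squares
mod={"noseL":(65,45,12),"noseR":(65,-45,12),"tailR":(-65,-45,12),"tailL":(-65,45,12),"knob":(-37,0,42),
"bridgeNL":(-25,76,55),"bridgeNR":(-25,-76,55),"bridgeFL":(25,76,55),"bridgeFR":(25,-76,55),"caseNL":(63,76,85),"caseFL":(128,76,85),"caseFR":(128,-76,85),"flareL":(-61,63,10),"flareR":(-61,-63,10)}
def W(p,m):
    c,s=np.cos(p[2]),np.sin(p[2]);return np.array([p[0]+c*m[0]-s*m[1],p[1]+s*m[0]+c*m[1],m[2]])
def fit(names,p0,cams):
    L=[(k,n) for k in names for n in pts[k] if n in cams]
    f=lambda p:np.concatenate([proj(d[n],T[n],W(p,mod[k]))[0]-px(n,pts[k][n]) for k,n in L])
    r=least_squares(f,p0,loss="soft_l1");return r.x,np.abs(r.fun).reshape(-1,2).max(1).round(1)
if __name__=="__main__":
  C=["noseL","noseR","tailR","tailL","knob"];S=[k for k in mod if k not in C]
  for cams in(("side","scene","wrist"),("side",),("scene",),("wrist",)):
    print(cams,"C",*fit(C,[530,80,-1.57],cams))
    if cams!=("wrist",):print("S",*fit(S,[540,-170,-1.57],cams))
E
python3 m0.py|tail -7
```

```text
('side', 'scene', 'wrist') C [531.32517887  80.18810221  -1.68050303] [0.2 1.4 2.4 0.9 1.1 2.1 2.  1.2 1.1 0.8 1.1 0.2 1.  0.6 0.6]
S [ 542.31541275 -170.82248897   -1.61545425] [0.9 0.6 0.3 1.7 0.9 0.8 0.4 1.  0.6 0.7 1.4 0.3 1.6 0.1 1.1 0.6 0.7]
('side',) C [530.7184332   78.79947607  -1.66432004] [0.3 1.6 1.3 0.3 0.5]
S [ 541.44881598 -171.91178688   -1.61099171] [0.5 0.4 0.6 0.5 0.7 0.9 0.4 0.4 0.2]
('scene',) C [532.5762188   82.7299663   -1.69882583] [2.1 1.5 1.  0.6 1.5]
S [ 544.89140659 -168.68855136   -1.6243855 ] [1.4 0.8 1.1 0.5 1.4 1.  0.8 0.7]
('wrist',) C [531.43482044  80.0256153   -1.68172077] [1.6 1.2 1.  1.3 0.4]
```

```bash
python3 - <<'E'
from m0 import *
for n,c,z in [("side",(183,342),32),("side",(140,474),0),("side",(128,462),32),("side",(75,315),32),("side",(552,410),14),("wrist",(46,400),14)]:
    print(n,c,onz(d[n],T[n],px(n,c),z).round(0))
E
```

```text
side (183, 342) [681. -40.  32.]
side (140, 474) [701.  45.   0.]
side (128, 462) [705.  59.  32.]
side (75, 315) [756. -59.  32.]
side (552, 410) [435. -12.  14.]
wrist (46, 400) [351.   9.  14.]
```

Call:
step_arm(motion=[{"linear":[-0.3,-0.45,0.3],"yaw":0.03,"grip":0.5},{"linear":[-0.664,-0.873,0.4],"yaw":0.07,"grip":0.5},{"linear":[-0.664,-0.873,0.4],"yaw":0.07,"grip":0.5},{"linear":[-0.664,-0.873,0.4],"yaw":0.07,"grip":0.5},{"linear":[-0.664,-0.873,0.4],"yaw":0.07,"grip":0.5},{"linear":[-0.664,-0.873,0.4],"yaw":0.07,"grip":0.5},{"linear":[-0.664,-0.873,0.4],"yaw":0.07,"grip":0.5},{"linear":[-0.664,-0.873,0.4],"yaw":0.07,"grip":0.5},{"linear":[-0.664,-0.873,0.708],"yaw":0.07,"grip":0.5},{"linear":[-0.664,-0.873,0.708],"yaw":0.07,"grip":0.5},{"linear":[-0.664,-0.873,0.708],"yaw":0.07,"grip":0.5},{"linear":[-0.664,-0.873,0.708],"yaw":0.07,"grip":0.5}])

```text
t: 1.15
position: [542.3, 173.5, 60.5]
eef_rot: [3.14, 0.001, -0.111]
contact_force: [0.3, 0.0, 0.5]
grip_width: 42.5
```

```bash
cat > snap.py <<'E'
import sys,cv2,pickle
from station import arm
tag=sys.argv[1];s=arm.get_state();d={"state":s}
for n in sys.argv[2:]:
    d[n]=arm.snapshot(n)
pickle.dump(d,open(f"d{tag}.pkl","wb"))
print(s["t"],s["position"].round(1),s["eef_rot"].round(4),s["contact_force"].round(1),s["grip_width"])
cr={"side":(200,160,200,150),"scene":(200,140,200,150),"wrist":(0,0,560,420)}
for n in sys.argv[2:]:
    x,y,w,h=cr[n];k=4 if w<300 else 1.4
    cv2.imwrite(f"pics/{n}{tag}.png",cv2.resize(d[n]["pixels"][y:y+h,x:x+w,::-1],None,fx=k,fy=k,interpolation=cv2.INTER_CUBIC))
E
python3 snap.py 1 scene wrist side
```

```text
1.15 [542.3 173.5  60.5] [ 3.1404e+00  1.3000e-03 -1.1140e-01] [0.3 0.  0.5] 42.472704816555414
```

View pics/wrist1.png

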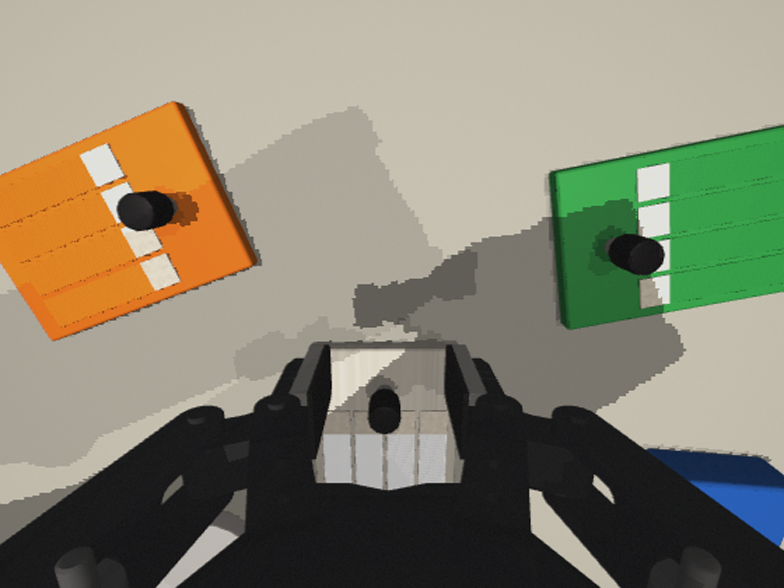

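View pics/scene1.png

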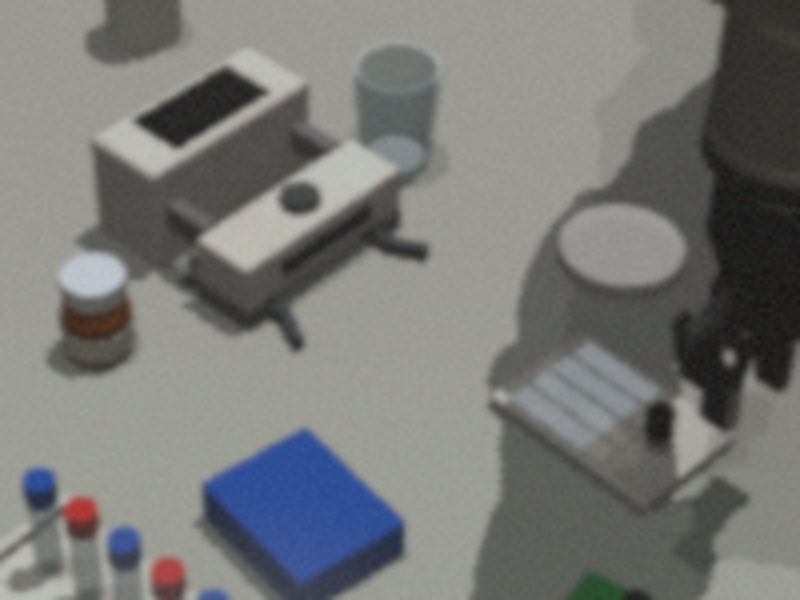

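View pics/side1.png

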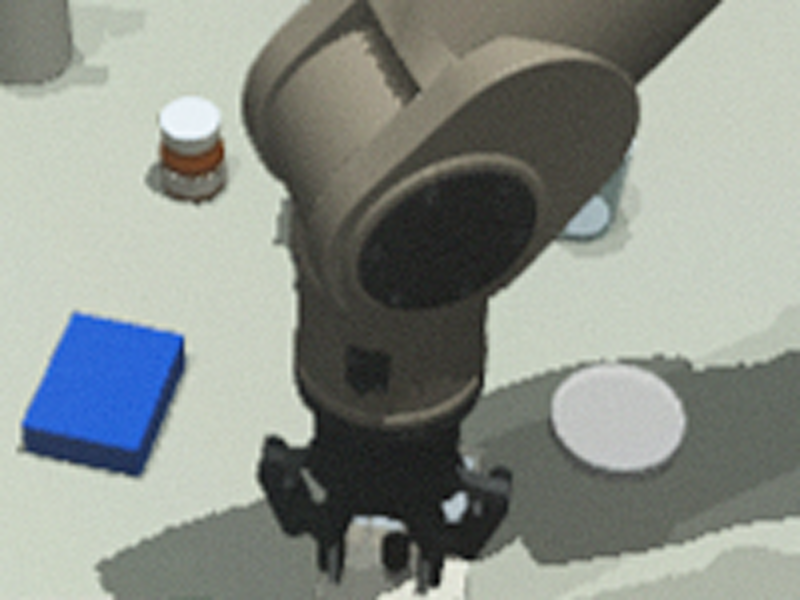

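The wrist view shows the knob at (384,410) between the spread fingers and the tail edge at row ~345. The scene view shows the scanner unobstructed. Next I lower the fingertips behind the tail.

Call:
step_arm(motion=[{"linear":[0,0,0.15],"yaw":0,"grip":0.5},{"linear":[0,0,0.25],"yaw":0,"grip":0.5},{"linear":[0,0,0.28],"yaw":0,"grip":0.5},{"linear":[0,0,0.29],"yaw":0,"grip":0.5},{"linear":[0,0,0.29],"yaw":0,"grip":0.5}])

```text
t: 1.72
position: [542.7, 174.7, 3.6]
eef_rot: [-3.141, -0.001, -0.11]
contact_force: [0.7, -0.3, 0.3]
grip_width: 42.4
```

```bash
python3 snap.py 2 scene wrist
```

```text
1.7167 [542.7 174.7   3.6] [-3.1412e+00 -6.0000e-04 -1.1010e-01] [ 0.7 -0.3  0.3] 42.4185256433544
```

View pics/wrist2.png

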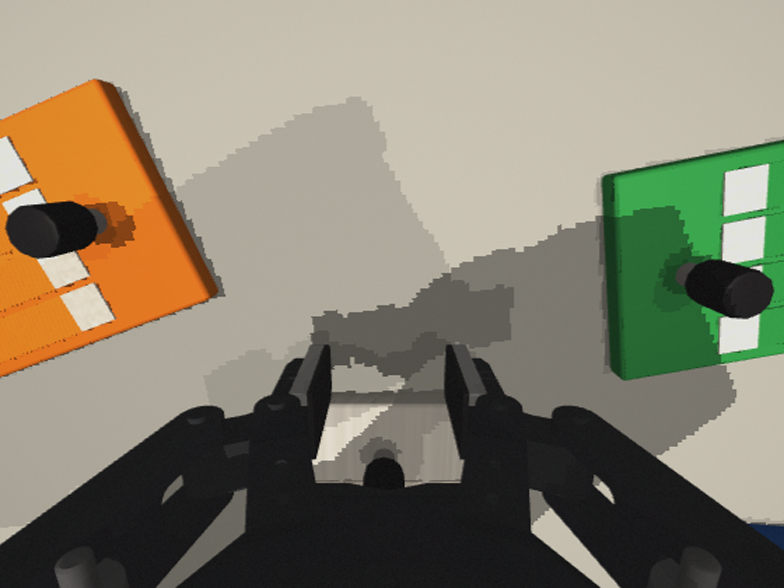

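View pics/scene2.png

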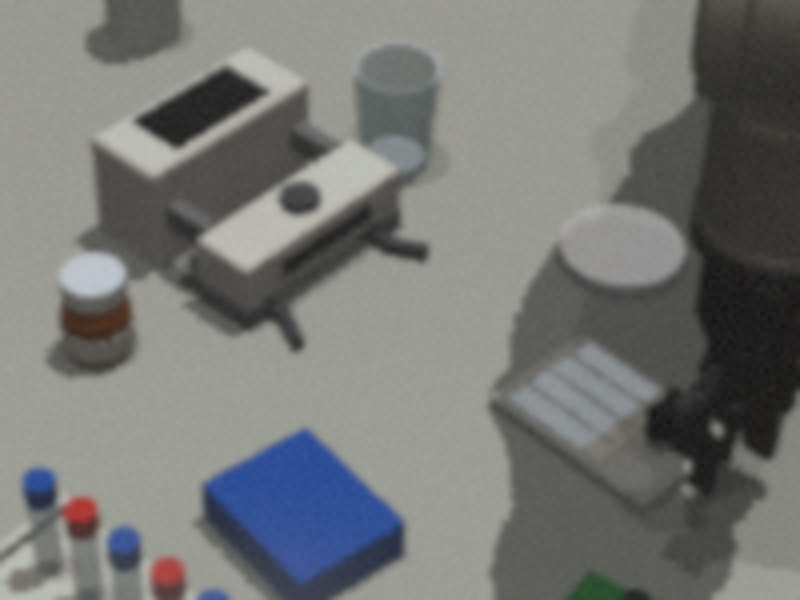

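```bash
cat >> h.py <<'E'
def toolray(p,uv):
    M=p["mount"];d=M[:3,:3]@np.linalg.inv(p["camera_matrix"])@np.array([uv[0],uv[1],1.]);return M[:3,3],d
E
python3 - <<'E'
from h import *
d=pickle.load(open("d2.pkl","rb"));p=d["wrist"]
for uv in [(328,345),(448,345),(313,460),(462,460)]:
    o,r=toolray(p,(uv[0]/1.4,uv[1]/1.4))
    x=-21.2 if uv[0]<388 else 21.2
    t=(x-o[0])/r[0];print(uv,(o+r*t).round(1))
T=campose(p,d["state"])
for uv in [(330,392),(390,393),(447,393)]:
    print(onz(p,T,(uv[0]/1.4,uv[1]/1.4),12).round(1))
print(onz(p,T,(384/1.4,462/1.4),42).round(1))
E
```

```text
(328, 345) [-21.2 -12.  -39.6]
(448, 345) [ 21.2 -10.7 -36.6]
(313, 460) [-21.2   6.7 -75.5]
(462, 460) [ 21.2  10.  -71.4]
[514.1 153.   12. ]
[540.7 149.6  12. ]
[566.  146.8  12. ]
[536.8 137.6  42. ]
```

```bash
cat > plan.py <<'E'
import numpy as np
S=np.array([542.3,-170.8,-1.615])
def w2s(P):
    c,s=np.cos(S[2]),np.sin(S[2]);d=np.array(P[:2])-S[:2];return np.array([c*d[0]+s*d[1],-s*d[0]+c*d[1],P[2]-S[2]])
def s2w(P):
    c,s=np.cos(S[2]),np.sin(S[2]);return np.array([S[0]+c*P[0]-s*P[1],S[1]+s*P[0]+c*P[1],P[2]+S[2]])
def curve(c,k,xend,ds=1.0,yend=0):
    """COM path with curvature k: to y=0,h=0. returns list in scanner frame"""
    y0,h0=c[1]-yend,c[2]
    sg=1 if y0<0 else -1
    a=np.sqrt(max((abs(y0)*2*k+h0*h0)/2,0))  # peak heading (sg)
    a=max(a,sg*h0)
    P=[np.array(c,float)];h=h0;ph=0
    while P[-1][0]<xend:
        p=P[-1].copy()
        if ph==0:
            h+=sg*k*ds
            if sg*h>=a: h=sg*a;ph=1
        else:
            h-=np.sign(h)*min(k*ds,abs(h))
        p[0]+=ds*np.cos(h);p[1]+=ds*np.sin(h);p[2]=h;P.append(p)
    return P
def tcp(p,back=76,lat=0):
    w=s2w(p);c,s=np.cos(w[2]),np.sin(w[2])
    return np.array([w[0]-c*back-s*lat,w[1]-s*back+c*lat,w[2]+np.pi/2])
def cmd(cur,q):
    """cur=(x,y,theta) tool; q target -> linear x,y, yaw units"""
    c,s=np.cos(cur[2]),np.sin(cur[2]);dx,dy=q[0]-cur[0],q[1]-cur[1]
    return round((c*dx+s*dy)/200,3),round((s*dx-c*dy)/200,3),round(-(q[2]-cur[2])/(np.pi/2),3)
E
python3 - <<'E'
from plan import *
c=w2s([531.4,80.1,-1.681]);print(c)
P=curve(c,.006,-100);print(len(P),P[-1],max(p[2] for p in P))
cur=(542.7,174.7,-.110)
for i in range(0,69,4): print(i,cmd(cur,tcp(P[i])),P[i].round(2))
E
```

```text
[-2.50173252e+02 -2.19764428e+01 -6.60000000e-02]
154 [-99.9535951    0.13604593   0.        ] 0.3661101701362091
0 (np.float64(-0.004), np.float64(0.096), np.float64(0.0)) [-2.5017e+02 -2.1980e+01 -7.0000e-02]
4 (np.float64(-0.013), np.float64(0.116), np.float64(-0.015)) [-2.4618e+02 -2.2180e+01 -4.0000e-02]
8 (np.float64(-0.021), np.float64(0.137), np.float64(-0.03)) [-2.4218e+02 -2.2290e+01 -2.0000e-02]
12 (np.float64(-0.029), np.float64(0.157), np.float64(-0.046)) [-2.3818e+02 -2.2300e+01  1.0000e-02]
16 (np.float64(-0.037), np.float64(0.178), np.float64(-0.061)) [-2.3418e+02 -2.2220e+01  3.0000e-02]
20 (np.float64(-0.043), np.float64(0.199), np.float64(-0.076)) [-2.3019e+02 -2.2040e+01  5.0000e-02]
24 (np.float64(-0.05), np.float64(0.22), np.float64(-0.092)) [-2.2619e+02 -2.1760e+01  8.0000e-02]
28 (np.float64(-0.056), np.float64(0.241), np.float64(-0.107)) [-2.2221e+02 -2.1390e+01  1.0000e-01]
32 (np.float64(-0.061), np.float64(0.262), np.float64(-0.122)) [-2.1824e+02 -2.0920e+01  1.3000e-01]
36 (np.float64(-0.066), np.float64(0.284), np.float64(-0.137)) [-2.1428e+02 -2.0360e+01  1.5000e-01]
40 (np.float64(-0.07), np.float64(0.305), np.float64(-0.153)) [-2.1033e+02 -1.9700e+01  1.7000e-01]
44 (np.float64(-0.074), np.float64(0.327), np.float64(-0.168)) [-2.0641e+02 -1.8950e+01  2.0000e-01]
48 (np.float64(-0.077), np.float64(0.349), np.float64(-0.183)) [-202.5   -18.11    0.22]
52 (np.float64(-0.08), np.float64(0.37), np.float64(-0.198)) [-198.61  -17.17    0.25]
56 (np.float64(-0.082), np.float64(0.392), np.float64(-0.214)) [-194.74  -16.13    0.27]
60 (np.float64(-0.084), np.float64(0.414), np.float64(-0.229)) [-190.9   -15.01    0.29]
64 (np.float64(-0.085), np.float64(0.436), np.float64(-0.244)) [-187.09  -13.79    0.32]
68 (np.float64(-0.086), np.float64(0.458), np.float64(-0.26)) [-183.31  -12.49    0.34]
```

Call:
step_arm(motion=[{"linear":[0,0.03,0.008],"yaw":0,"grip":0.5},{"linear":[0,0.06,0.008],"yaw":0,"grip":0.5},{"linear":[-0.004,0.08,0.008],"yaw":0,"grip":0.5},{"linear":[-0.004,0.096,0.008],"yaw":0,"grip":0.5},{"linear":[-0.013,0.116,0.008],"yaw":-0.015,"grip":0.5},{"linear":[-0.021,0.137,0.008],"yaw":-0.03,"grip":0.5},{"linear":[-0.029,0.157,0.008],"yaw":-0.046,"grip":0.5},{"linear":[-0.037,0.178,0.008],"yaw":-0.061,"grip":0.5},{"linear":[-0.043,0.199,0.008],"yaw":-0.076,"grip":0.5},{"linear":[-0.05,0.22,0.008],"yaw":-0.092,"grip":0.5},{"linear":[-0.056,0.241,0.008],"yaw":-0.107,"grip":0.5},{"linear":[-0.061,0.262,0.008],"yaw":-0.122,"grip":0.5}])

```text
t: 2.82
position: [524.1, 123.4, 1.1]
eef_rot: [-3.142, 0.0, 0.084]
contact_force: [0.3, 0.4, 1.0]
grip_width: 42.7
```

```bash
python3 snap.py 3 scene wrist
```

```text
2.8167 [524.1 123.4   1.1] [-3.1416e+00  1.0000e-04  8.4100e-02] [0.3 0.4 1. ] 42.74936945521166
```

View pics/wrist3.png

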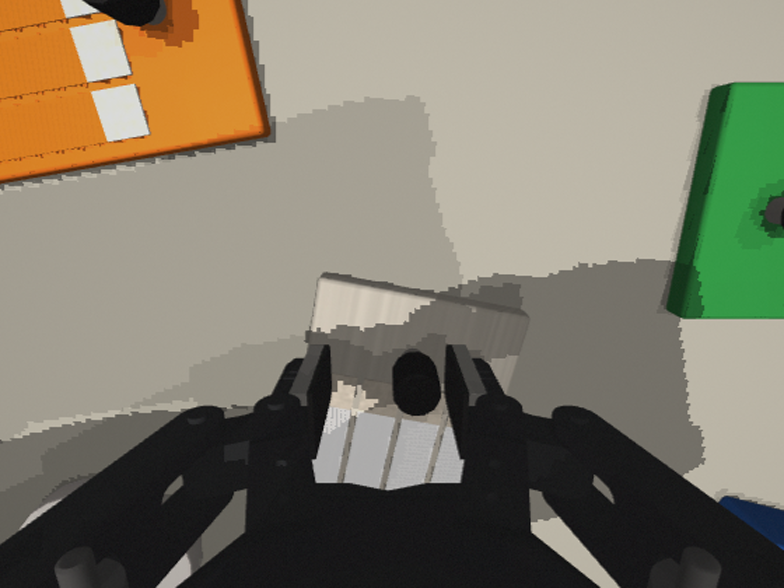

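View pics/scene3.png

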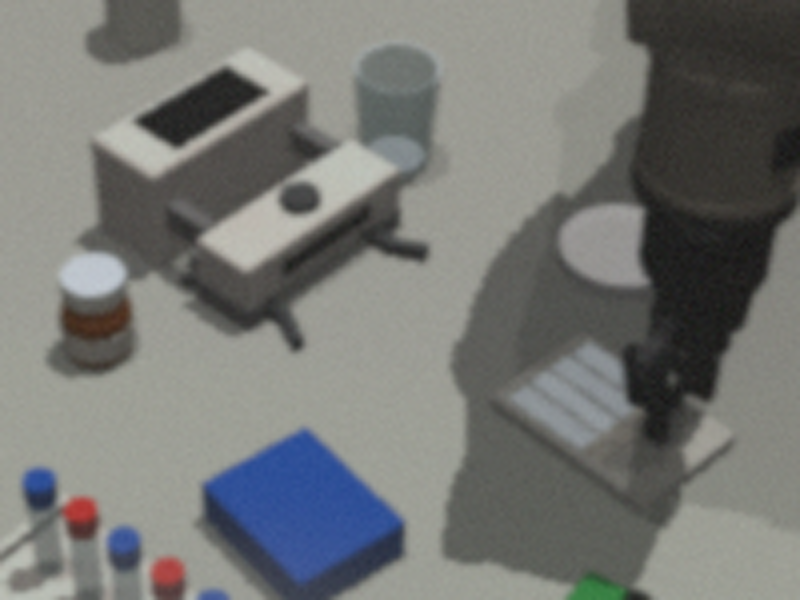

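The wrist view shows the knob at (415,385) between the fingers and the tail edge behind them at (320,275)-(525,315). So the fingertips passed above the plate, the carrier didn't move, and the knob is clear. I need the true tip height.

```bash
python3 - <<'E'
from h import *
d=pickle.load(open("d3.pkl","rb"));p=d["scene"];T=campose(p)
st=d["state"];th=st["eef_rot"][2]
for lx in (21,28,36):
  for z in(5,10,14,20,26):
    X=st["position"][:2]+lx*np.array([np.cos(th),np.sin(th)])
    u=proj(p,T,[X[0],X[1],z])[0];print(lx,z,((u-[200,140])*4).round(0),end=' ')
  print()
p=d["wrist"];M=np.linalg.inv(p["mount"])
for lx in(21,30):
 for y in(-11,11):
  for z in(0,-6,-13,-20):
   c=M@np.array([lx,y,z,1]);u=p["camera_matrix"]@c[:3];print(lx,y,z,(u[:2]/u[2]*1.4).round(0))
im=d["scene"]["pixels"][210:270,320:400,::-1];cv2.imwrite("pics/sc3z.png",cv2.resize(im,None,fx=10,fy=10,interpolation=cv2.INTER_CUBIC))
im=d["wrist"]["pixels"][180:360,170:390,::-1];cv2.imwrite("pics/wr3z.png",cv2.resize(im,None,fx=3.5,fy=3.3,interpolation=cv2.INTER_CUBIC))
E
```

```text
21 5 [654. 465.] 21 10 [654. 460.] 21 14 [655. 455.] 21 20 [656. 448.] 21 26 [657. 442.] 
28 5 [648. 472.] 28 10 [649. 466.] 28 14 [650. 462.] 28 20 [651. 455.] 28 26 [652. 448.] 
36 5 [642. 479.] 36 10 [642. 474.] 36 14 [643. 469.] 36 20 [644. 463.] 36 26 [645. 456.] 
21 -11 0 [436. 310.]
21 -11 -6 [438. 315.]
21 -11 -13 [440. 321.]
21 -11 -20 [442. 327.]
21 11 0 [434. 356.]
21 11 -6 [436. 362.]
21 11 -13 [438. 369.]
21 11 -20 [440. 377.]
30 -11 0 [456. 310.]
30 -11 -6 [459. 315.]
30 -11 -13 [461. 321.]
30 -11 -20 [464. 327.]
30 11 0 [454. 356.]
30 11 -6 [456. 362.]
30 11 -13 [459. 369.]
30 11 -20 [462. 377.]
```

View pics/sc3z.png

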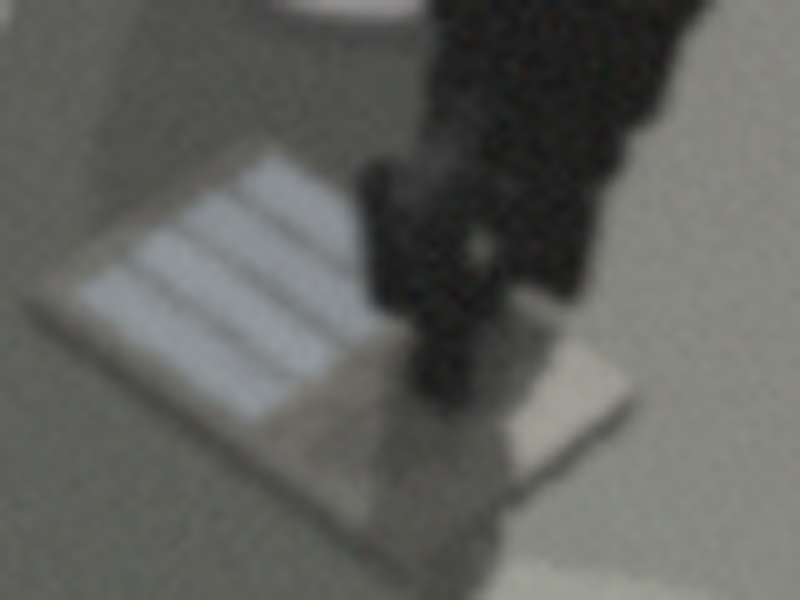

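View pics/wr3z.png

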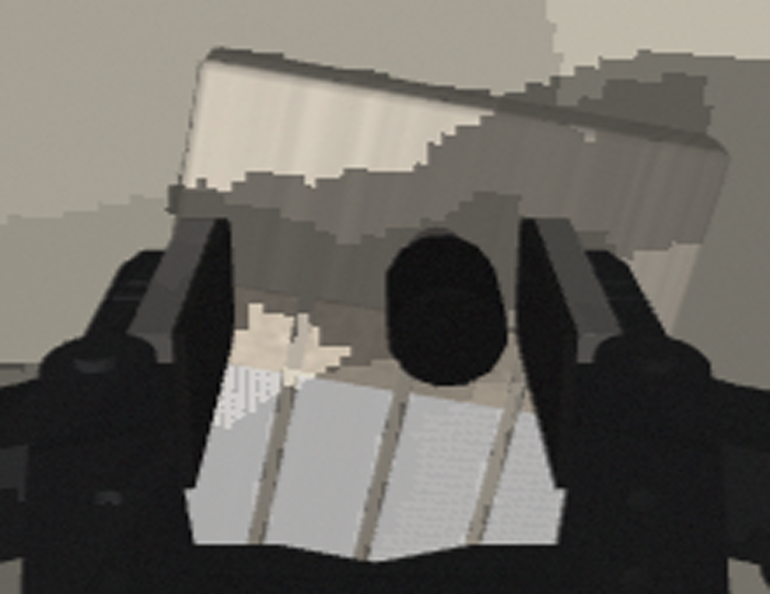

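```bash
python3 - <<'E'
from h import *
import m0
d0=m0.d;p=d0["scene"];T=campose(p)
# scene bias at carrier
from m0 import W,mod,pts,px
c=[531.4,80.1,-1.681]
for k in("noseL","noseR","tailR","tailL","knob"):
    print(k,(np.array(px("scene",pts[k]["scene"]))-proj(p,T,W(c,mod[k]))[0]).round(1))
d=pickle.load(open("d1.pkl","rb"));st=d["state"];th=st["eef_rot"][2]
Rt=R.from_euler("xyz",st["eef_rot"]).as_matrix()
for lx in(21,35):
 for ly in(-11,11):
  print(lx,ly,[((proj(p,T,st["position"]+Rt@np.array([lx,ly,z]))[0]-[200,140])*4).round(0).tolist() for z in(0,-13,-26,-38)])
im=d["scene"]["pixels"][190:260,350:420,::-1];cv2.imwrite("pics/sc1z.png",cv2.resize(im,None,fx=8,fy=8,interpolation=cv2.INTER_CUBIC))
E
```

```text
noseL [1.4 2.4]
noseR [1.8 2.1]
tailR [-0.4  1. ]
tailL [-0.1  0.2]
knob [ 0.2 -0.6]
21 -11 [[726.0, 465.0], [729.0, 450.0], [732.0, 435.0], [734.0, 420.0]]
21 11 [[697.0, 445.0], [699.0, 430.0], [702.0, 414.0], [705.0, 400.0]]
35 -11 [[710.0, 477.0], [713.0, 462.0], [716.0, 446.0], [719.0, 432.0]]
35 11 [[681.0, 457.0], [684.0, 442.0], [686.0, 426.0], [689.0, 412.0]]
```

View pics/sc1z.png

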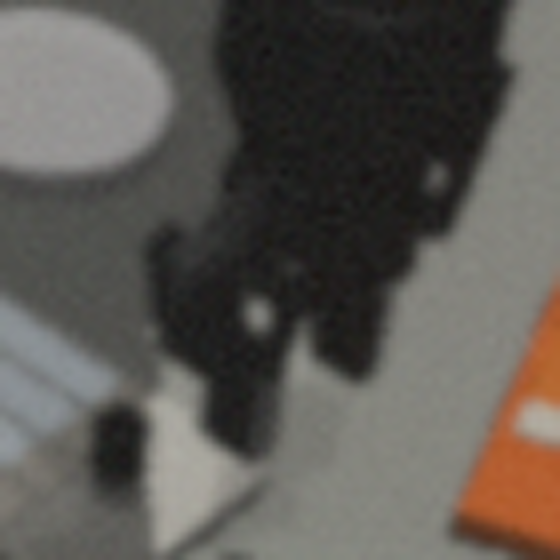

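Both the wrist view and the scene view put the half-open tips about 35 mm behind the TCP, which disagrees with the text. I'll lift straight up, go back behind the tail, shut the fingers and check.

Call:
step_arm(motion=[{"linear":[0,0,-0.15],"yaw":0,"grip":0.5},{"linear":[0,0,-0.3],"yaw":0,"grip":0.5},{"linear":[0,0,-0.3],"yaw":0,"grip":0.5},{"linear":[0.115,-0.266,-0.3],"yaw":0.124,"grip":0.0},{"linear":[0.115,-0.266,-0.3],"yaw":0.124,"grip":0.0},{"linear":[0.115,-0.266,-0.3],"yaw":0.124,"grip":0.0},{"linear":[0.115,-0.266,-0.3],"yaw":0.124,"grip":0.0},{"linear":[0.115,-0.266,-0.3],"yaw":0.124,"grip":0.0},{"linear":[0.115,-0.266,-0.3],"yaw":0.124,"grip":0.0},{"linear":[0.115,-0.266,-0.3],"yaw":0.124,"grip":0.0}])

```text
t: 3.75
position: [542.8, 177.8, 61.1]
eef_rot: [3.141, 0.0, -0.114]
contact_force: [0.4, 0.2, 0.4]
grip_width: 0.0
```

```bash
python3 snap.py 4 scene wrist; python3 - <<'E'
from h import *
d=pickle.load(open("d4.pkl","rb"))
im=d["scene"]["pixels"][190:260,350:420,::-1];cv2.imwrite("pics/sc4z.png",cv2.resize(im,None,fx=8,fy=8,interpolation=cv2.INTER_CUBIC))
E
```

```text
3.75 [542.8 177.8  61.1] [ 3.1413e+00  2.0000e-04 -1.1380e-01] [0.4 0.2 0.4] 0.033663235438540114
```

View pics/wrist4.png

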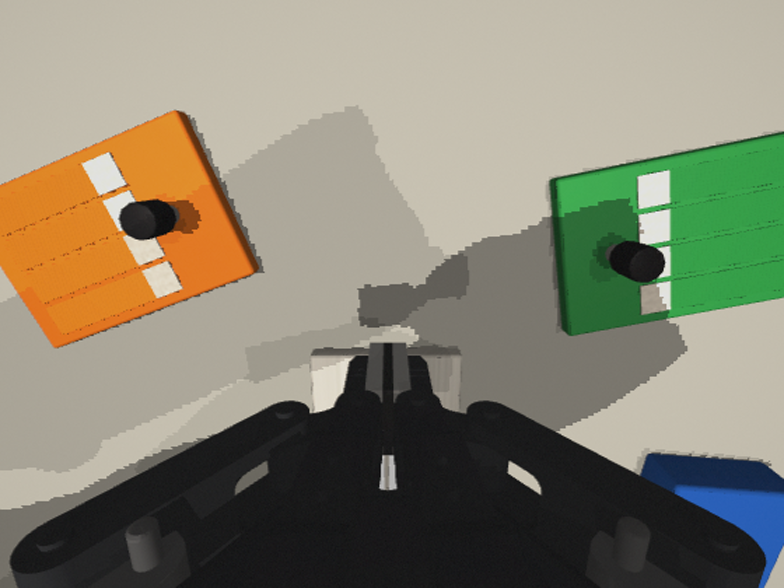

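View pics/sc4z.png

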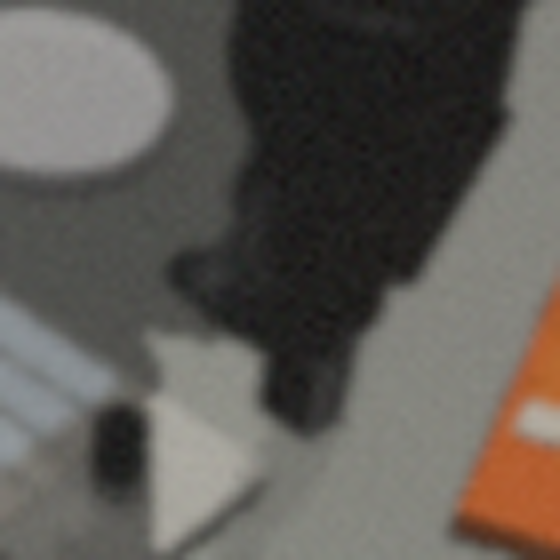

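```bash
python3 - <<'E'
from h import *
d=pickle.load(open("d4.pkl","rb"));st=d["state"];p=d["scene"];T=campose(p)
Rt=R.from_euler("xyz",st["eef_rot"]).as_matrix()
for lx in(-7,0,7):
 for ly in(-11,11):
  print(lx,ly,[((proj(p,T,st["position"]+Rt@np.array([lx,ly,z]))[0]-[350,190])*8).round(0).tolist() for z in(0,-13,-26,-38)])
w=d["wrist"];Tw=campose(w,st)
print(tri([ray(p,T,(350+(305+.5)/8-.5,190+(432)/8-.5)),ray(w,Tw,(388/1.4,343/1.4))]))
E
```

```text
-7 -11 [[324.0, 490.0], [330.0, 460.0], [336.0, 429.0], [342.0, 400.0]]
-7 11 [[265.0, 451.0], [271.0, 420.0], [277.0, 389.0], [283.0, 360.0]]
0 -11 [[309.0, 502.0], [315.0, 471.0], [321.0, 440.0], [327.0, 411.0]]
0 11 [[250.0, 462.0], [256.0, 432.0], [262.0, 400.0], [267.0, 371.0]]
7 -11 [[294.0, 514.0], [300.0, 483.0], [306.0, 452.0], [312.0, 423.0]]
7 11 [[235.0, 474.0], [241.0, 443.0], [247.0, 412.0], [252.0, 383.0]]
(array([543.24881898, 182.79759596,  86.26261689]), [np.float64(1.2900587409378947), np.float64(1.2900587409378252)])
```

The shut tip triangulates about 25 mm above the reported TCP. I'll go by measured contact: reopen halfway behind the tail and lower gently, watching the force.

Call:
step_arm(motion=[{"linear":[0,0,0.15],"yaw":0,"grip":0.5},{"linear":[0,0,0.25],"yaw":0,"grip":0.5},{"linear":[0,0,0.28],"yaw":0,"grip":0.5},{"linear":[0,0,0.29],"yaw":0,"grip":0.5},{"linear":[0,0,0.3],"yaw":0,"grip":0.5},{"linear":[0,0,0.31],"yaw":0,"grip":0.5},{"linear":[0,0,0.32],"yaw":0,"grip":0.5}])

```text
t: 4.43
position: [543.6, 179.0, -2.0]
eef_rot: [-3.141, -0.001, -0.113]
contact_force: [-0.2, -0.5, -1.0]
grip_width: 43.1
```

```bash
python3 snap.py 5 scene wrist; python3 - <<'E'
from h import *
d=pickle.load(open("d5.pkl","rb"))
im=d["scene"]["pixels"][200:270,350:420,::-1];cv2.imwrite("pics/sc5z.png",cv2.resize(im,None,fx=8,fy=8,interpolation=cv2.INTER_CUBIC))
E
```

```text
4.4333 [543.6 179.   -2. ] [-3.1408e+00 -1.3000e-03 -1.1320e-01] [-0.2 -0.5 -1. ] 43.05451670942142
```

View pics/wrist5.png

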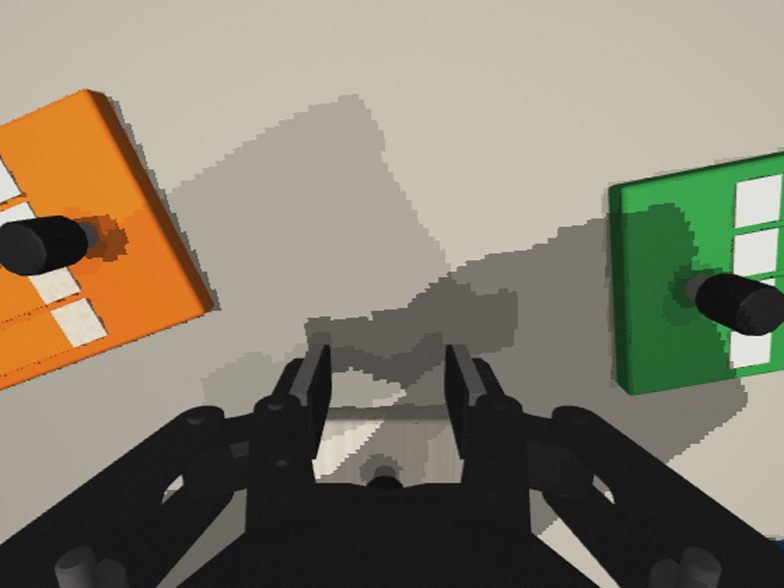

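View pics/sc5z.png

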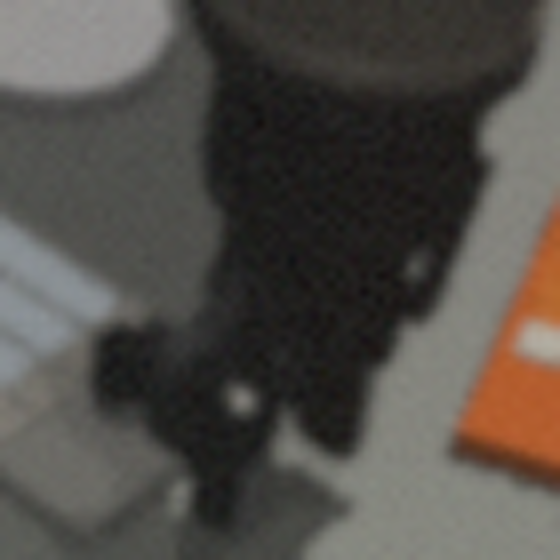

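Call:
step_arm(motion=[{"linear":[0,0,0.015],"yaw":0,"grip":0.5},{"linear":[0,0,0.03],"yaw":0,"grip":0.5},{"linear":[0,0,0.03],"yaw":0,"grip":0.5}])

```text
t: 4.78
position: [542.6, 178.7, -9.3]
eef_rot: [3.141, 0.0, -0.113]
contact_force: [-0.9, 0.3, -0.4]
grip_width: 42.3
```

Call:
step_arm(motion=[{"linear":[0,0,0.01],"yaw":0,"grip":0.5},{"linear":[0,0,0.02],"yaw":0,"grip":0.5}])

```text
t: 4.95
position: [542.9, 178.8, -13.0]
eef_rot: [-3.142, -0.0, -0.113]
contact_force: [0.6, 0.9, -0.5]
grip_width: 42.7
```

Call:
step_arm(motion=[{"linear":[0,0,0.01],"yaw":0,"grip":0.5},{"linear":[0,0,0.015],"yaw":0,"grip":0.5}])

```text
t: 5.12
position: [542.8, 178.7, -16.2]
eef_rot: [3.141, 0.0, -0.113]
contact_force: [0.8, -0.2, 0.3]
grip_width: 42.9
```

```bash
python3 snap.py 6 scene wrist; python3 - <<'E'
from h import *
d=pickle.load(open("d6.pkl","rb"))
im=d["scene"]["pixels"][200:270,350:420,::-1];cv2.imwrite("pics/sc6z.png",cv2.resize(im,None,fx=8,fy=8,interpolation=cv2.INTER_CUBIC))
im=d["wrist"]["pixels"][200:360,170:390,::-1];cv2.imwrite("pics/wr6z.png",cv2.resize(im,None,fx=3.5,fy=3.5,interpolation=cv2.INTER_CUBIC))
E
```

```text
5.1167 [542.8 178.7 -16.2] [ 3.1415e+00  3.0000e-04 -1.1320e-01] [ 0.8 -0.2  0.3] 42.91040307680846
```

View pics/wr6z.png

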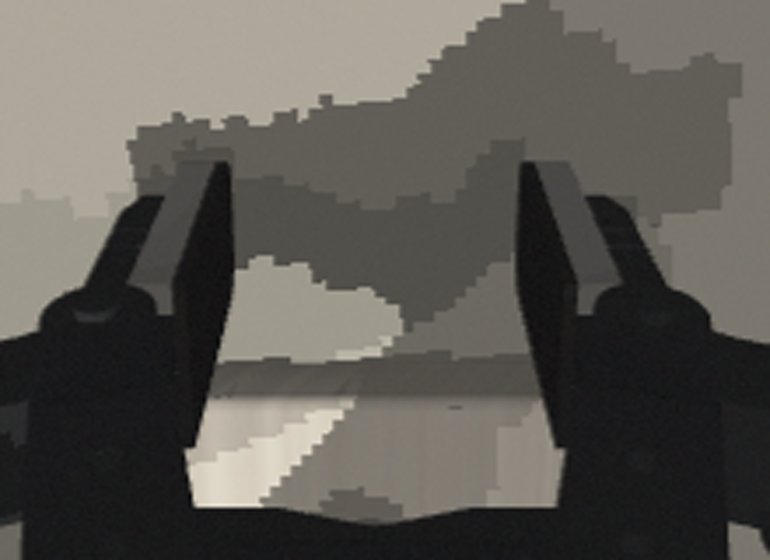

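View pics/sc6z.png

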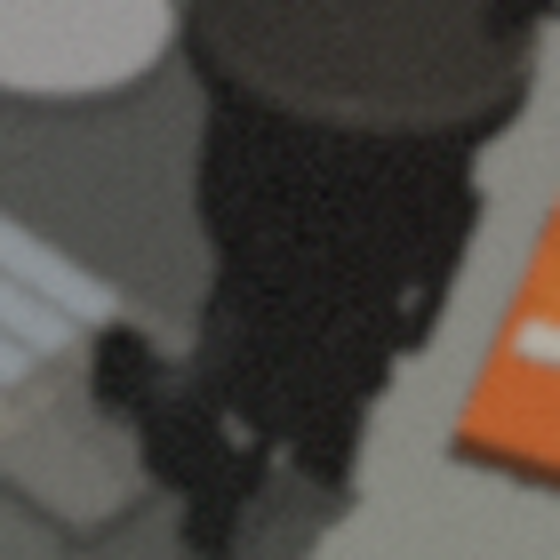

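Call:
step_arm(motion=[{"linear":[0,0,0.01],"yaw":0,"grip":0.5},{"linear":[0,0,0.015],"yaw":0,"grip":0.5}])

```text
t: 5.38
position: [542.9, 178.7, -19.0]
eef_rot: [-3.142, 0.0, -0.113]
contact_force: [-0.1, -0.3, -0.6]
grip_width: 42.7
```

Call:
step_arm(motion=[{"linear":[0,0,0.008],"yaw":0,"grip":0.5},{"linear":[0,0,0.01],"yaw":0,"grip":0.5}])

```text
t: 5.55
position: [542.8, 178.7, -21.1]
eef_rot: [3.141, 0.0, -0.113]
contact_force: [-0.6, -1.3, 0.6]
grip_width: 42.5
```

```bash
python3 snap.py 7 scene wrist; python3 - <<'E'
from h import *
d=pickle.load(open("d7.pkl","rb"))
im=d["scene"]["pixels"][190:290,340:440,::-1];cv2.imwrite("pics/sc7z.png",cv2.resize(im,None,fx=6,fy=6,interpolation=cv2.INTER_CUBIC))
im=d["wrist"]["pixels"][200:360,170:390,::-1];cv2.imwrite("pics/wr7z.png",cv2.resize(im,None,fx=3.5,fy=3.5,interpolation=cv2.INTER_CUBIC))
E
```

```text
5.55 [542.8 178.7 -21.1] [ 3.1415e+00  3.0000e-04 -1.1310e-01] [-0.6 -1.3  0.6] 42.4592392181109
```

View pics/wr7z.png

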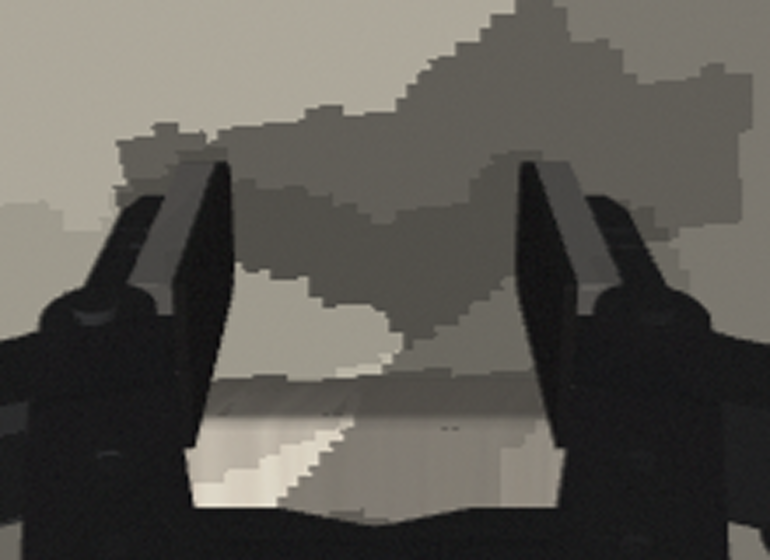

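View pics/sc7z.png

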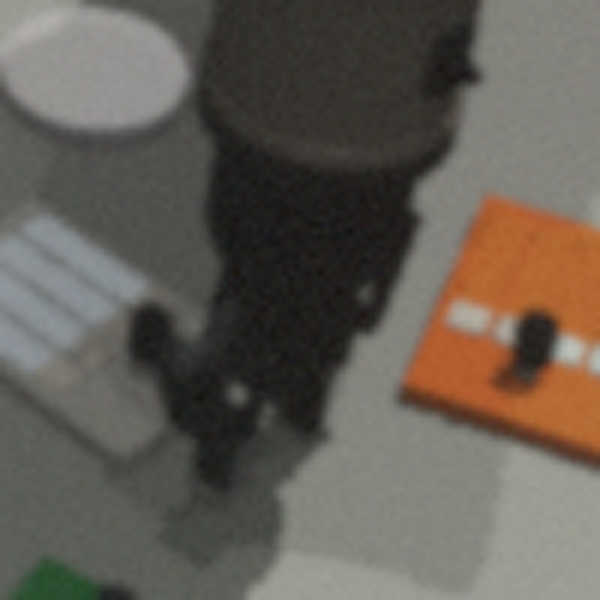

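```bash
python3 - <<'E'
from h import *
d=pickle.load(open("d7.pkl","rb"));st=d["state"];p=d["scene"];T=campose(p)
Rt=R.from_euler("xyz",st["eef_rot"]).as_matrix()
for lx in(21,28,35):
 for ly in(-11,11):
  print(lx,ly,[((proj(p,T,st["position"]+Rt@np.array([lx,ly,z]))[0]-[340,190])*6).round(0).tolist() for z in(-21,-26,-30,-34,-38)])
E
```

```text
21 -11 [[239.0, 508.0], [241.0, 500.0], [242.0, 493.0], [243.0, 486.0], [245.0, 480.0]]
21 11 [[197.0, 478.0], [199.0, 469.0], [200.0, 463.0], [201.0, 456.0], [202.0, 449.0]]
28 -11 [[228.0, 517.0], [230.0, 509.0], [231.0, 502.0], [232.0, 495.0], [233.0, 489.0]]
28 11 [[186.0, 486.0], [187.0, 478.0], [188.0, 471.0], [190.0, 465.0], [191.0, 458.0]]
35 -11 [[217.0, 526.0], [218.0, 518.0], [220.0, 511.0], [221.0, 504.0], [222.0, 498.0]]
35 11 [[175.0, 495.0], [176.0, 487.0], [177.0, 480.0], [178.0, 474.0], [180.0, 467.0]]
```

Call:
step_arm(motion=[{"linear":[0,0,0.01],"yaw":0,"grip":0.5},{"linear":[0,0,0.02],"yaw":0,"grip":0.5}])

```text
t: 5.82
position: [543.0, 178.8, -24.9]
eef_rot: [-3.141, -0.0, -0.113]
contact_force: [0.1, -0.1, 0.2]
grip_width: 42.9
```

Call:
step_arm(motion=[{"linear":[0,0,0.005],"yaw":0,"grip":0.5},{"linear":[0,0,0.01],"yaw":0,"grip":0.5}])

```text
t: 5.98
position: [542.8, 178.7, -27.1]
eef_rot: [3.142, 0.0, -0.113]
contact_force: [0.3, -0.2, 0.7]
grip_width: 42.9
```

Call:
step_arm(motion=[{"linear":[0,0,0.005],"yaw":0,"grip":0.5},{"linear":[0,0,0.01],"yaw":0,"grip":0.5}])

```text
t: 6.15
position: [542.9, 178.7, -29.0]
eef_rot: [-3.142, 0.0, -0.113]
contact_force: [-0.1, -0.4, 0.0]
grip_width: 42.4
```

```bash
python3 snap.py 8 scene wrist; python3 - <<'E'
from h import *
d=pickle.load(open("d8.pkl","rb"))
im=d["scene"]["pixels"][190:290,340:440,::-1];cv2.imwrite("pics/sc8z.png",cv2.resize(im,None,fx=6,fy=6,interpolation=cv2.INTER_CUBIC))
im=d["wrist"]["pixels"][200:360,170:390,::-1];cv2.imwrite("pics/wr8z.png",cv2.resize(im,None,fx=3.5,fy=3.5,interpolation=cv2.INTER_CUBIC))
E
```

```text
6.15 [542.9 178.7 -29. ] [-3.1416  0.     -0.1131] [-0.1 -0.4  0. ] 42.449370145894285
```

View pics/wr8z.png

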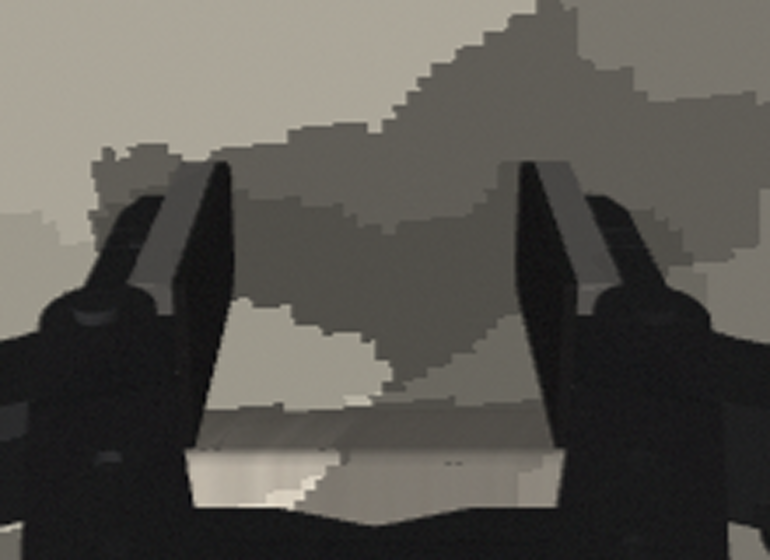

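View pics/sc8z.png

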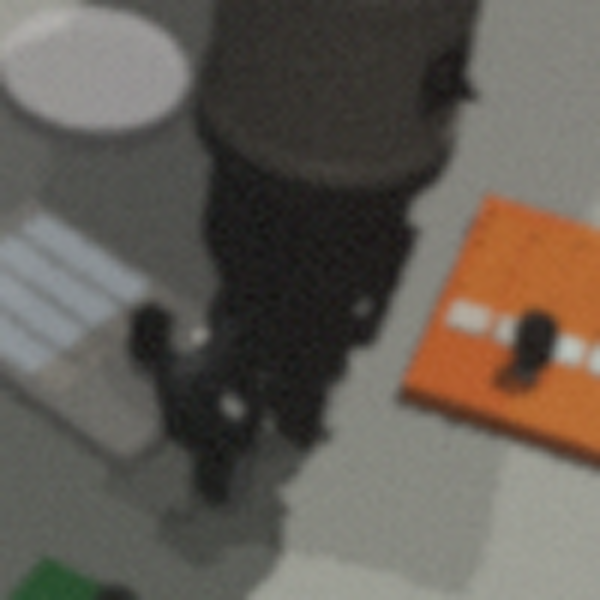

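```bash
python3 - <<'E'
from h import *
d=pickle.load(open("d8.pkl","rb"))
for r in(484,490):
  o,t=toolray(d["wrist"],(387/1.4,r/1.4))
  for y in(-42.5,-38,-25,-10,0,10):
    print(r,y,(o+t*(y-o[1])/t[1]).round(1))
E
```

```text
484 -42.5 [  -0.5  -42.5 -139.9]
484 -38 [  -0.5  -38.  -134.9]
484 -25 [  -0.5  -25.  -120.3]
484 -10 [  -0.6  -10.  -103.4]
484 0 [ -0.6   0.  -92.1]
484 10 [ -0.6  10.  -80.9]
490 -42.5 [  -0.5  -42.5 -140.7]
490 -38 [  -0.5  -38.  -135.8]
490 -25 [  -0.5  -25.  -121.5]
490 -10 [  -0.6  -10.  -105. ]
490 0 [ -0.6   0.  -94. ]
490 10 [ -0.6  10.  -83.1]
```

The palm's silhouette shows the whole gripper sits about 33 mm higher than the reported TCP implies, so the body clears the knob well. Tips are now about 7 mm up. I'll lower them 2 mm more and advance to contact with a short push.

```bash
python3 - <<'E'
from plan import *
c=w2s([531.4,80.1,-1.681])
P=curve(c,.006,-100)
cur=(542.9,178.7,-.113)
for i in range(0,25,4): print(i,*cmd(cur,tcp(P[i])),P[i].round(2))
E
```

```text
0 -0.003 0.116 -0.002 [-2.5017e+02 -2.1980e+01 -7.0000e-02]
4 -0.011 0.136 -0.017 [-2.4618e+02 -2.2180e+01 -4.0000e-02]
8 -0.02 0.157 -0.032 [-2.4218e+02 -2.2290e+01 -2.0000e-02]
12 -0.027 0.177 -0.048 [-2.3818e+02 -2.2300e+01  1.0000e-02]
16 -0.035 0.198 -0.063 [-2.3418e+02 -2.2220e+01  3.0000e-02]
20 -0.042 0.219 -0.078 [-2.3019e+02 -2.2040e+01  5.0000e-02]
24 -0.048 0.24 -0.093 [-2.2619e+02 -2.1760e+01  8.0000e-02]
```

Call:
step_arm(motion=[{"linear":[0,0.02,0.01],"yaw":0,"grip":0.5},{"linear":[0,0.045,0.01],"yaw":0,"grip":0.5},{"linear":[-0.001,0.07,0.01],"yaw":0,"grip":0.5},{"linear":[-0.002,0.095,0.01],"yaw":0,"grip":0.5},{"linear":[-0.003,0.116,0.01],"yaw":-0.002,"grip":0.5},{"linear":[-0.011,0.136,0.01],"yaw":-0.017,"grip":0.5},{"linear":[-0.02,0.157,0.01],"yaw":-0.032,"grip":0.5}])

```text
t: 6.83
position: [535.5, 147.8, -30.8]
eef_rot: [-3.141, -0.0, -0.061]
contact_force: [1.5, 2.5, 3.0]
grip_width: 42.6
```

```bash
python3 snap.py 9 scene wrist
```

```text
6.8333 [535.5 147.8 -30.8] [-3.1413e+00 -5.0000e-04 -6.0600e-02] [1.5 2.5 3. ] 42.55974551082521
```

View pics/wrist9.png

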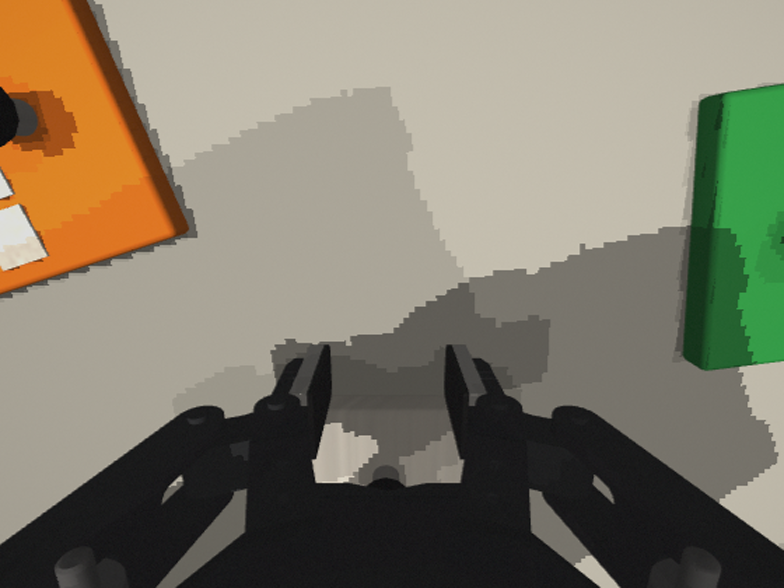

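View pics/scene9.png

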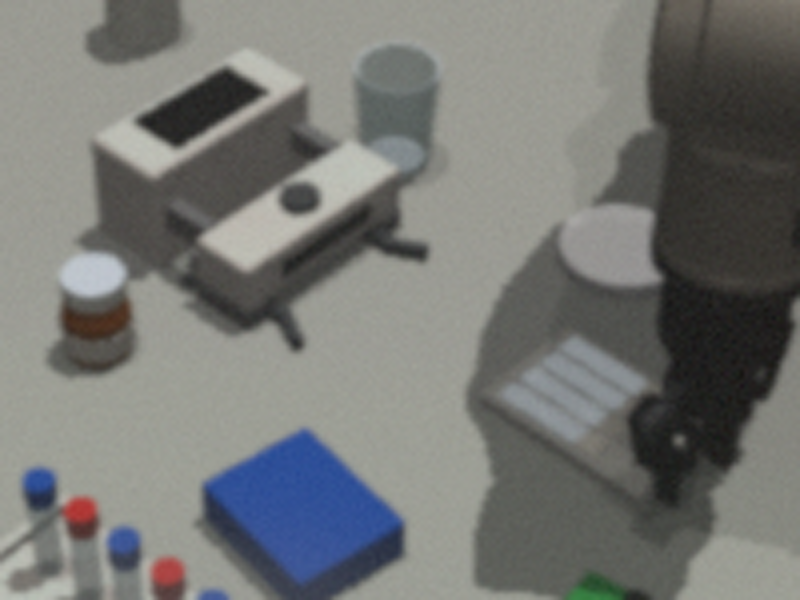

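```bash
python3 - <<'E'
from plan import *
c=w2s([531.4,80.1,-1.681])
P=curve(c,.006,-100)
cur=tcp(P[8]);print(cur)
for i in range(12,73,4): print(i,*cmd(cur,tcp(P[i])),P[i].round(2))
E
```

```text
[ 5.35459632e+02  1.47981443e+02 -6.22036732e-02]
12 -0.009 0.02 -0.015 [-2.3818e+02 -2.2300e+01  1.0000e-02]
16 -0.017 0.04 -0.031 [-2.3418e+02 -2.2220e+01  3.0000e-02]
20 -0.025 0.061 -0.046 [-2.3019e+02 -2.2040e+01  5.0000e-02]
24 -0.032 0.082 -0.061 [-2.2619e+02 -2.1760e+01  8.0000e-02]
28 -0.039 0.102 -0.076 [-2.2221e+02 -2.1390e+01  1.0000e-01]
32 -0.046 0.123 -0.092 [-2.1824e+02 -2.0920e+01  1.3000e-01]
36 -0.051 0.145 -0.107 [-2.1428e+02 -2.0360e+01  1.5000e-01]
40 -0.057 0.166 -0.122 [-2.1033e+02 -1.9700e+01  1.7000e-01]
44 -0.062 0.187 -0.138 [-2.0641e+02 -1.8950e+01  2.0000e-01]
48 -0.066 0.209 -0.153 [-202.5   -18.11    0.22]
52 -0.07 0.231 -0.168 [-198.61  -17.17    0.25]
56 -0.073 0.252 -0.183 [-194.74  -16.13    0.27]
60 -0.076 0.274 -0.199 [-190.9   -15.01    0.29]
64 -0.078 0.296 -0.214 [-187.09  -13.79    0.32]
68 -0.08 0.318 -0.229 [-183.31  -12.49    0.34]
72 -0.081 0.34 -0.244 [-179.57  -11.09    0.37]
```

Contact is good: the tail is parallel to the fingers at wrist row ~400, the knob is centred at column 387, and the nose has advanced about 9 mm. I'll continue the turn.

Call:
step_arm(motion=[{"linear":[-0.009,0.02,0],"yaw":-0.015,"grip":0.5},{"linear":[-0.017,0.04,0],"yaw":-0.031,"grip":0.5},{"linear":[-0.025,0.061,0],"yaw":-0.046,"grip":0.5},{"linear":[-0.032,0.082,0],"yaw":-0.061,"grip":0.5},{"linear":[-0.039,0.102,0],"yaw":-0.076,"grip":0.5},{"linear":[-0.046,0.123,0],"yaw":-0.092,"grip":0.5},{"linear":[-0.051,0.145,0],"yaw":-0.107,"grip":0.5},{"linear":[-0.057,0.166,0],"yaw":-0.122,"grip":0.5}])

```text
t: 7.6
position: [521.8, 115.4, -30.8]
eef_rot: [-3.141, -0.0, 0.131]
contact_force: [0.6, 4.1, 4.9]
grip_width: 42.9
```

```bash
python3 snap.py 10 scene wrist
```

```text
7.6 [521.8 115.4 -30.8] [-3.1414e+00 -2.0000e-04  1.3130e-01] [0.6 4.1 4.9] 42.86275736501448
```

View pics/wrist10.png

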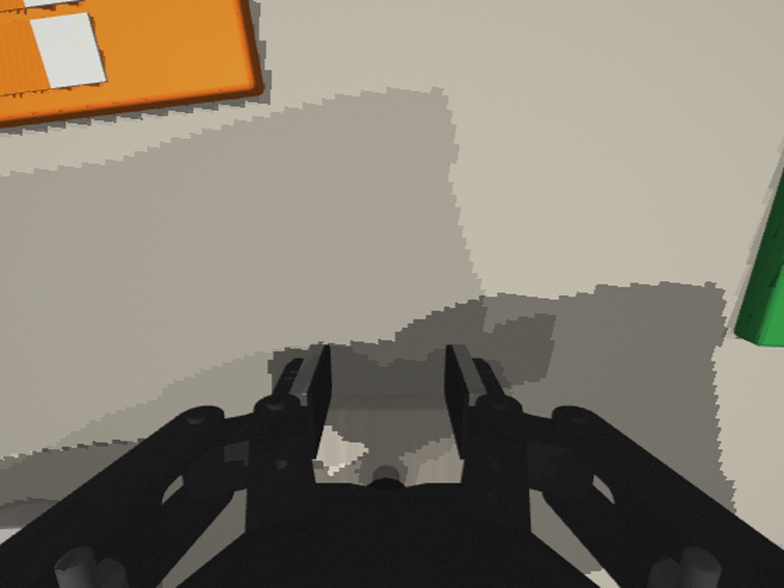

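View pics/scene10.png

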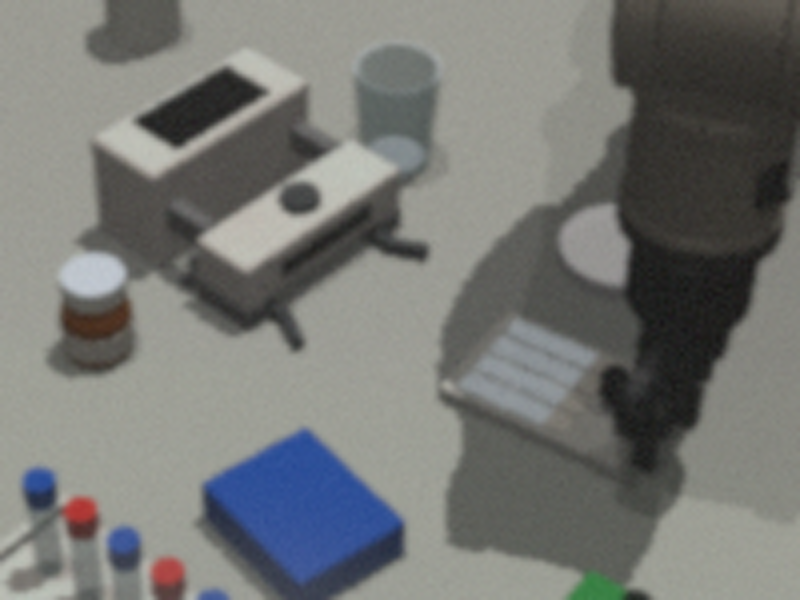

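```bash
python3 - <<'E'
from plan import *
c=w2s([531.4,80.1,-1.681])
P=curve(c,.006,-100)
cur=tcp(P[40]);print(cur)
for i in range(44,117,4): print(i,*cmd(cur,tcp(P[i])),P[i].round(2))
E
```

```text
[5.22073766e+02 1.15559847e+02 1.29796327e-01]
44 -0.009 0.02 -0.015 [-2.0641e+02 -1.8950e+01  2.0000e-01]
48 -0.017 0.04 -0.031 [-202.5   -18.11    0.22]
52 -0.025 0.061 -0.046 [-198.61  -17.17    0.25]
56 -0.032 0.082 -0.061 [-194.74  -16.13    0.27]
60 -0.039 0.102 -0.076 [-190.9   -15.01    0.29]
64 -0.046 0.123 -0.092 [-187.09  -13.79    0.32]
68 -0.051 0.145 -0.107 [-183.31  -12.49    0.34]
72 -0.057 0.166 -0.122 [-179.57  -11.09    0.37]
76 -0.046 0.184 -0.111 [-175.82   -9.69    0.35]
80 -0.034 0.203 -0.096 [-172.04   -8.38    0.32]
84 -0.023 0.221 -0.08 [-168.23   -7.17    0.3 ]
88 -0.011 0.24 -0.065 [-164.39   -6.04    0.28]
92 -0.0 0.259 -0.05 [-160.53   -5.01    0.25]
96 0.01 0.279 -0.034 [-156.64   -4.07    0.23]
100 0.02 0.298 -0.019 [-152.73   -3.22    0.2 ]
104 0.029 0.318 -0.004 [-148.8    -2.47    0.18]
108 0.038 0.338 0.011 [-144.85   -1.81    0.16]
112 0.047 0.358 0.027 [-1.4089e+02 -1.2500e+00  1.3000e-01]
116 0.055 0.379 0.042 [-1.3692e+02 -7.8000e-01  1.1000e-01]
```

Call:
step_arm(motion=[{"linear":[-0.009,0.02,-0.003],"yaw":-0.015,"grip":0.5},{"linear":[-0.017,0.04,-0.005],"yaw":-0.031,"grip":0.5},{"linear":[-0.025,0.061,-0.005],"yaw":-0.046,"grip":0.5},{"linear":[-0.032,0.082,-0.005],"yaw":-0.061,"grip":0.5},{"linear":[-0.039,0.102,-0.005],"yaw":-0.076,"grip":0.5},{"linear":[-0.046,0.123,-0.005],"yaw":-0.092,"grip":0.5},{"linear":[-0.051,0.145,-0.005],"yaw":-0.107,"grip":0.5},{"linear":[-0.057,0.166,-0.005],"yaw":-0.122,"grip":0.5},{"linear":[-0.046,0.184,-0.005],"yaw":-0.111,"grip":0.5},{"linear":[-0.034,0.203,-0.005],"yaw":-0.096,"grip":0.5},{"linear":[-0.023,0.221,-0.005],"yaw":-0.08,"grip":0.5},{"linear":[-0.011,0.24,-0.005],"yaw":-0.065,"grip":0.5}])

```text
t: 8.7
position: [526.1, 67.2, -30.0]
eef_rot: [3.142, 0.0, 0.228]
contact_force: [-0.8, 1.2, -1.2]
grip_width: 42.7
```

```bash
python3 snap.py 11 scene wrist side
```

```text
8.7 [526.1  67.2 -30. ] [3.1415e+00 3.0000e-04 2.2770e-01] [-0.8  1.2 -1.2] 42.66920852119779
```

View pics/wrist11.png

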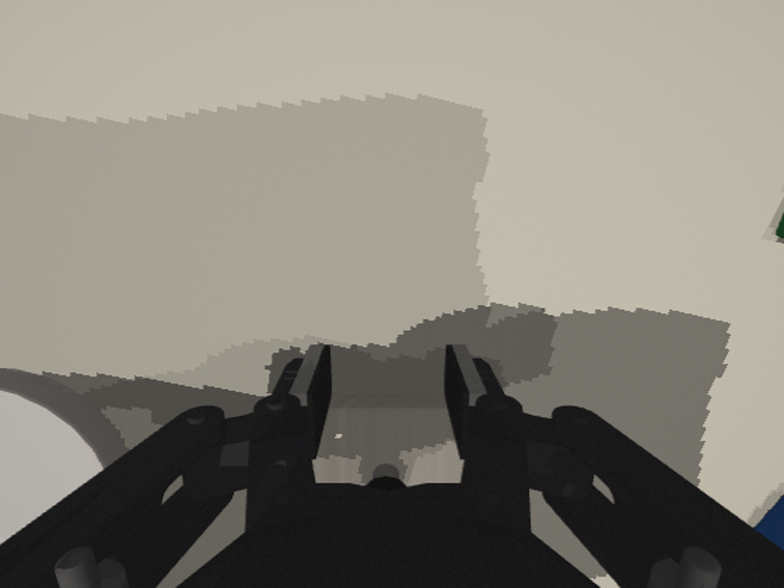

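View pics/scene11.png

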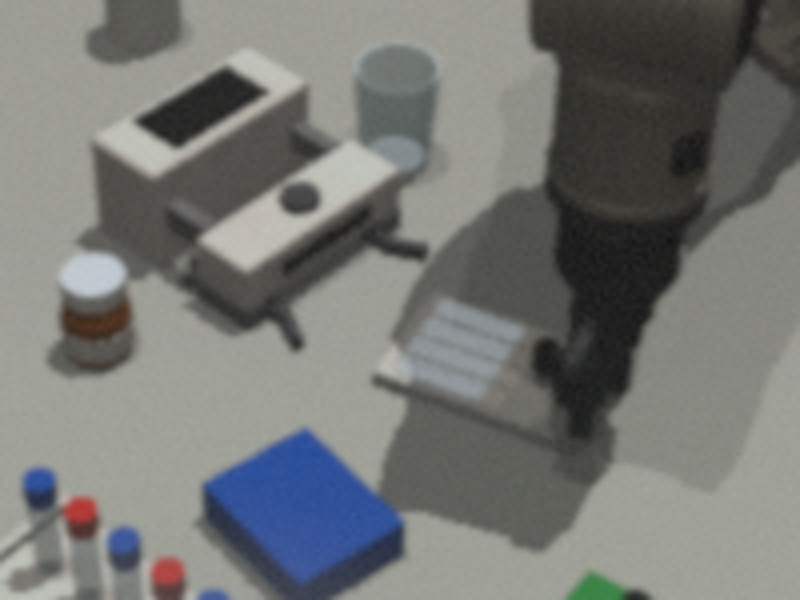

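View pics/side11.png

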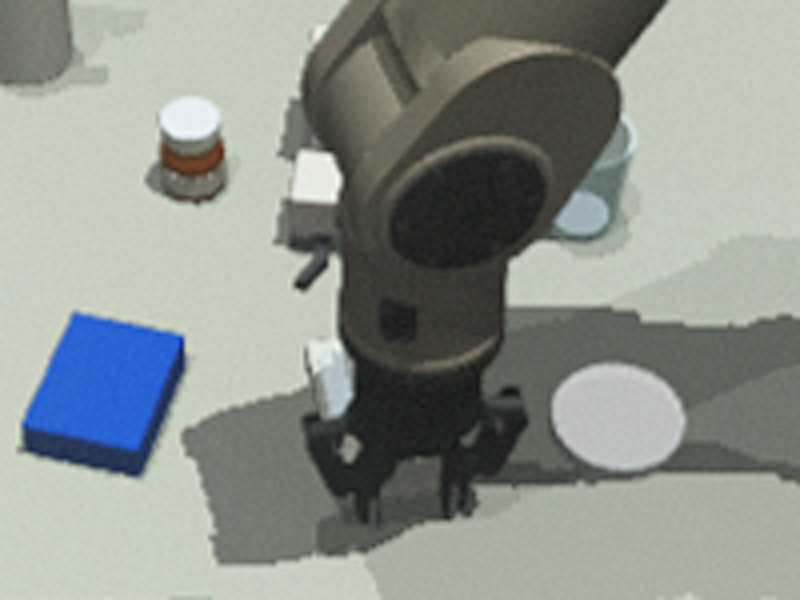

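```bash
python3 - <<'E'
from m0 import *
from plan import *
D=pickle.load(open("d11.pkl","rb"))
st=D["state"];th=st["eef_rot"][2];h=th-np.pi/2
cw=[st["position"][0]+76*np.cos(h),st["position"][1]+76*np.sin(h),h]
print("carrier",np.round(cw,2),w2s(cw).round(3))
print("pred noseL",W(cw,(65,45,12)).round(1))
for n,c in(("side",(308,342)),("scene",(375,378))):
    print(n,onz(d[n],T[n],px(n,c),12).round(1))
    print(' predicted px',(proj(d[n],T[n],W(cw,(65,45,12)))[0]))
    print(' obs px',px(n,c))
E
```

```text
carrier [543.24  -6.8   -1.34] [-163.885   -6.312    0.272]
pred noseL [601.7 -60.   12. ]
side [599.  -61.7  12. ]
 predicted px [275.56942508 245.57647833]
 obs px (276.625, 245.125)
scene [605.4 -52.3  12. ]
 predicted px [292.00956027 232.0181594 ]
 obs px (293.375, 234.125)
```

```bash
python3 - <<'E'
from plan import *
c=w2s([531.4,80.1,-1.681])
P=curve(c,.006,-80)
cur=tcp(P[88]);print(cur)
for i in range(92,157,4): print(i,*cmd(cur,tcp(P[i])),P[i].round(2))
E
```

```text
[5.26062342e+02 6.76617305e+01 2.31906497e-01]
92 0.009 0.02 0.015 [-160.53   -5.01    0.25]
96 0.017 0.04 0.031 [-156.64   -4.07    0.23]
100 0.025 0.061 0.046 [-152.73   -3.22    0.2 ]
104 0.032 0.082 0.061 [-148.8    -2.47    0.18]
108 0.039 0.102 0.076 [-144.85   -1.81    0.16]
112 0.046 0.123 0.092 [-1.4089e+02 -1.2500e+00  1.3000e-01]
116 0.051 0.145 0.107 [-1.3692e+02 -7.8000e-01  1.1000e-01]
120 0.057 0.166 0.122 [-1.3294e+02 -4.1000e-01  8.0000e-02]
124 0.062 0.187 0.138 [-1.2895e+02 -1.3000e-01  6.0000e-02]
128 0.066 0.209 0.153 [-1.2495e+02  5.0000e-02  4.0000e-02]
132 0.07 0.231 0.168 [-1.2095e+02  1.3000e-01  1.0000e-02]
136 0.069 0.251 0.176 [-116.95    0.14    0.  ]
140 0.063 0.27 0.176 [-112.95    0.14    0.  ]
144 0.058 0.289 0.176 [-108.95    0.14    0.  ]
148 0.052 0.309 0.176 [-104.95    0.14    0.  ]
152 0.047 0.328 0.176 [-100.95    0.14    0.  ]
156 0.041 0.347 0.176 [-96.95   0.14   0.  ]
```

Tracking agrees with both fixed cameras: the nose-left corner is within 1 px in side, and in scene it matches once that camera's known 1.4/2.1 px bias is removed. I'll straighten to the mouth.

Call:
step_arm(motion=[{"linear":[0.009,0.02,0],"yaw":0.015,"grip":0.5},{"linear":[0.017,0.04,0],"yaw":0.031,"grip":0.5},{"linear":[0.025,0.061,0],"yaw":0.046,"grip":0.5},{"linear":[0.032,0.082,0],"yaw":0.061,"grip":0.5},{"linear":[0.039,0.102,0],"yaw":0.076,"grip":0.5},{"linear":[0.046,0.123,0],"yaw":0.092,"grip":0.5},{"linear":[0.051,0.145,0],"yaw":0.107,"grip":0.5},{"linear":[0.057,0.166,0],"yaw":0.122,"grip":0.5},{"linear":[0.062,0.187,0],"yaw":0.138,"grip":0.5},{"linear":[0.066,0.209,0],"yaw":0.153,"grip":0.5},{"linear":[0.07,0.231,0],"yaw":0.168,"grip":0.5}])

```text
t: 9.77
position: [550.2, 25.5, -29.9]
eef_rot: [-3.142, 0.0, -0.035]
contact_force: [0.9, 2.1, 0.4]
grip_width: 42.5
```

```bash
python3 snap.py 12 scene wrist side; python3 - <<'E'
from m0 import *
from plan import *
D=pickle.load(open("d12.pkl","rb"))
st=D["state"];th=st["eef_rot"][2];h=th-np.pi/2
cw=[st["position"][0]+76*np.cos(h),st["position"][1]+76*np.sin(h),h]
print("carrier",np.round(cw,2),w2s(cw).round(3))
for n in("side","scene"):
  for m in((65,45,12),(65,-45,12),(-65,45,12)): print(n,m,((proj(d[n],T[n],W(cw,m))[0]-off[n][:2])*4).round(0))
E
```

```text
9.7667 [550.2  25.5 -29.9] [-3.1416  0.     -0.0354] [0.9 2.1 0.4] 42.47840762619143
carrier [547.55 -50.41  -1.61] [-1.20506e+02 -7.20000e-02  9.00000e-03]
side (65, 45, 12) [324. 280.]
side (65, -45, 12) [453. 289.]
side (-65, 45, 12) [306. 429.]
scene (65, 45, 12) [314. 320.]
scene (65, -45, 12) [403. 255.]
scene (-65, 45, 12) [463. 415.]
```

View pics/wrist12.png

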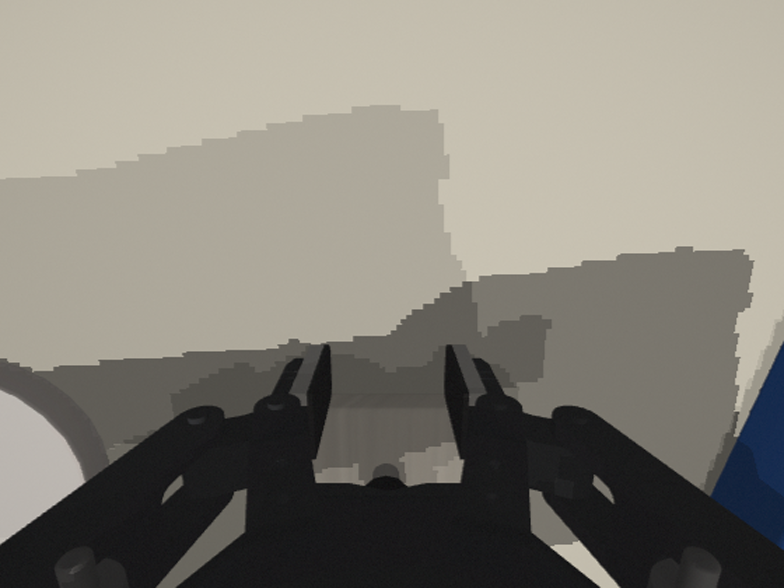

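View pics/scene12.png

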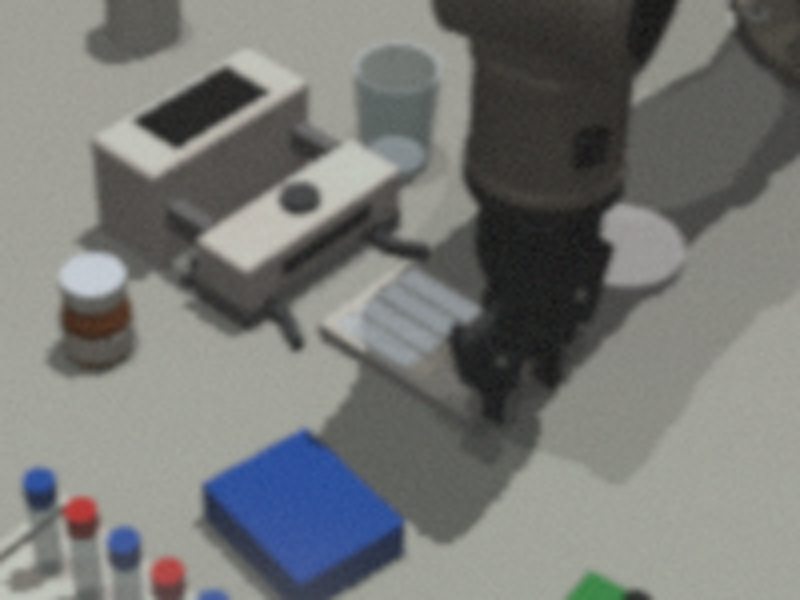

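View pics/side12.png

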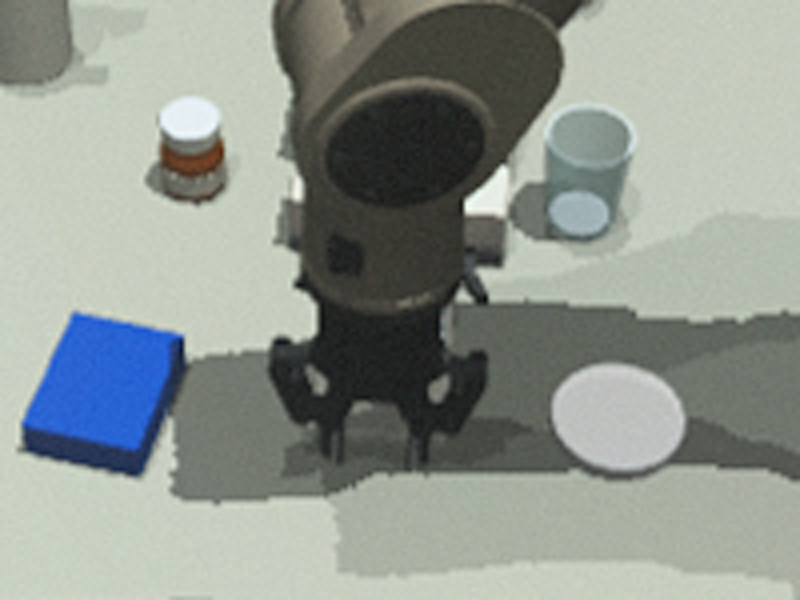

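```bash
python3 - <<'E'
from h import *
D=pickle.load(open("d12.pkl","rb"))
im=D["scene"]["pixels"][190:240,260:325,::-1];cv2.imwrite("pics/sc12z.png",cv2.resize(im,None,fx=12,fy=12,interpolation=cv2.INTER_CUBIC))
E
```

```text
(no output)
```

View pics/sc12z.png

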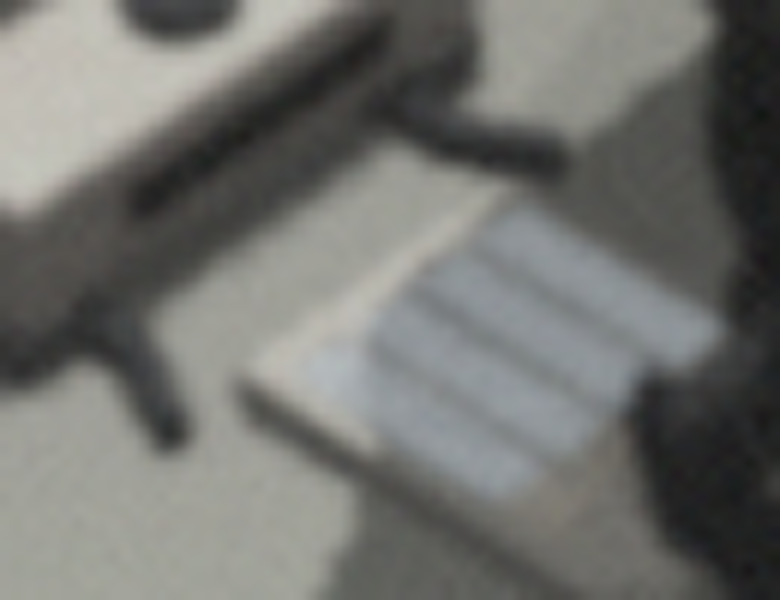

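```bash
python3 - <<'E'
from m0 import *
f=lambda c,z:onz(d["scene"],T["scene"],((c[0]+.5)/12+260-.5,(c[1]+.5)/12+190-.5),z)[:2]
nL,nR=f((240,380),12),f((518,182),12)
fLi,fRi=f((152,445),10),f((548,142),10)   # tip ends mid
fL,fR=f((172,437),10),f((563,158),10)
for a in(nL,nR,fL,fR,fLi,fRi):print(a.round(1))
print(np.linalg.norm(nL-nR),np.linalg.norm(fL-fR))
ey=(fL-fR)/np.linalg.norm(fL-fR)
m=(fL+fR)/2
print("nose lateral vs flare mid",((nL+nR)/2-m)@ey,"angle",np.arctan2(*(nL-nR)[::-1])-np.arctan2(*ey[::-1]), "flare yaw",np.arctan2(-ey[0],ey[1]))
E
```

```text
[ 592.2 -111.4]
[ 500.  -107.3]
[ 614.2 -112. ]
[ 484.9 -106.2]
[ 619.  -113.6]
[ 482.7 -112.4]
92.22193759213263 129.47108202449047
nose lateral vs flare mid -3.4106312802554815 angle -0.00017601454813215983 flare yaw -1.6154751662706013
```

```bash
python3 - <<'E'
from m0 import *
from plan import *
D=pickle.load(open("d12.pkl","rb"))
im=cv2.resize(D["side"]["pixels"][205:255,260:325,::-1],None,fx=12,fy=12,interpolation=cv2.INTER_CUBIC)
st=D["state"];h=st["eef_rot"][2]-np.pi/2
cw=[st["position"][0]+76*np.cos(h),st["position"][1]+76*np.sin(h),h]
q=np.array([proj(d["side"],T["side"],W(cw,m))[0] for m in((65,45,12),(65,-45,12),(-65,-45,12),(-65,45,12))])
q=((q-[260,205]+.5)*12).astype(int);cv2.polylines(im,[q],True,(0,0,255),1)
q=np.array([proj(d["side"],T["side"],W(S,m))[0] for m in((-61,58,10),(-35,48,10))]);q=((q-[260,205]+.5)*12).astype(int);cv2.polylines(im,[q],False,(255,0,255),1)
q=np.array([proj(d["side"],T["side"],W(S,m))[0] for m in((-61,-58,10),(-35,-48,10))]);q=((q-[260,205]+.5)*12).astype(int);cv2.polylines(im,[q],False,(255,0,255),1)
cv2.imwrite("pics/sd12z.png",im)
E
```

```text
(no output)
```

View pics/sd12z.png

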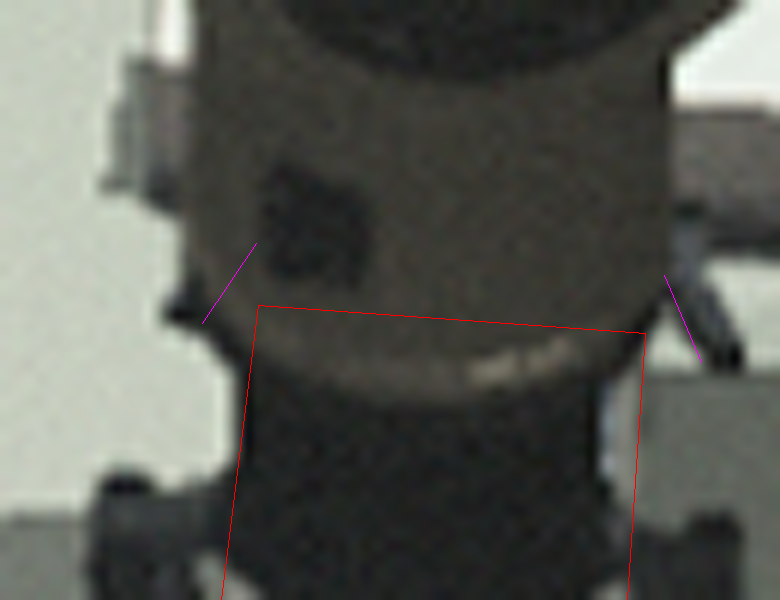

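```bash
python3 - <<'E'
from plan import *
c=w2s([531.4,80.1,-1.681])
P=curve(c,.006,-80)
cur=tcp(P[132]);print(cur,P[132])
for k in range(1,13):
    print(k,*cmd(cur,tcp((-120.95+4*k,.13+min(k*.25,1),0))))
E
```

```text
[ 5.50213238e+02  2.59905529e+01 -3.20935031e-02] [-1.20953576e+02  1.29825629e-01  1.21101701e-02]
1 0.006 0.02 0.008
2 0.007 0.04 0.008
3 0.008 0.06 0.008
4 0.009 0.08 0.008
5 0.008 0.1 0.008
6 0.008 0.12 0.008
7 0.008 0.14 0.008
8 0.008 0.16 0.008
9 0.007 0.18 0.008
10 0.007 0.2 0.008
11 0.007 0.22 0.008
12 0.007 0.24 0.008
```

Call:
step_arm(motion=[{"linear":[0.006,0.02,0],"yaw":0.008,"grip":0.5},{"linear":[0.007,0.04,0],"yaw":0.008,"grip":0.5},{"linear":[0.008,0.06,0],"yaw":0.008,"grip":0.5},{"linear":[0.009,0.08,0],"yaw":0.008,"grip":0.5},{"linear":[0.008,0.1,0],"yaw":0.008,"grip":0.5},{"linear":[0.008,0.12,0],"yaw":0.008,"grip":0.5}])

```text
t: 10.42
position: [550.8, 1.4, -29.9]
eef_rot: [-3.142, 0.0, -0.046]
contact_force: [-0.2, 0.6, -0.4]
grip_width: 42.7
```

```bash
python3 snap.py 13 scene wrist; python3 - <<'E'
from h import *
D=pickle.load(open("d13.pkl","rb"))
im=D["scene"]["pixels"][190:240,250:315,::-1];cv2.imwrite("pics/sc13z.png",cv2.resize(im,None,fx=12,fy=12,interpolation=cv2.INTER_CUBIC))
im=D["wrist"]["pixels"][200:360,170:390,::-1];cv2.imwrite("pics/wr13z.png",cv2.resize(im,None,fx=3.5,fy=3.5,interpolation=cv2.INTER_CUBIC))
E
```

```text
10.4167 [550.8   1.4 -29.9] [-3.1416e+00  1.0000e-04 -4.5600e-02] [-0.2  0.6 -0.4] 42.65765193506851
```

View pics/sc13z.png

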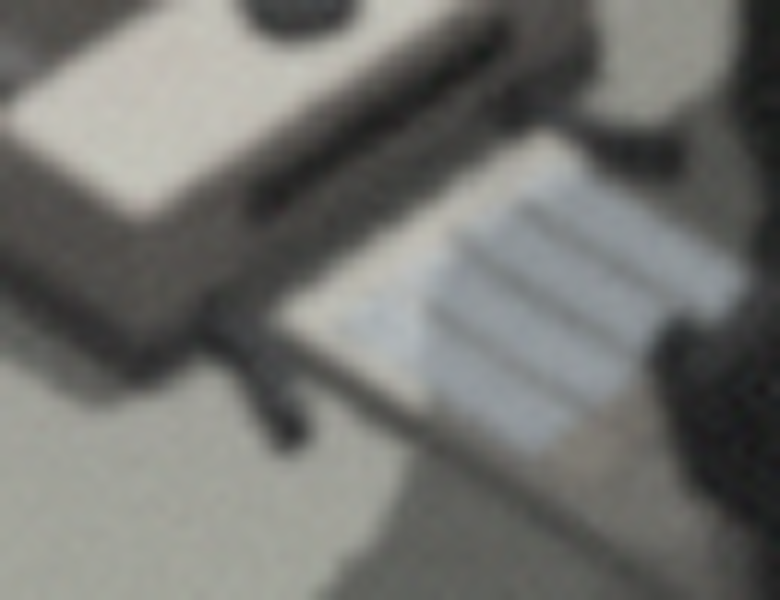

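View pics/wr13z.png

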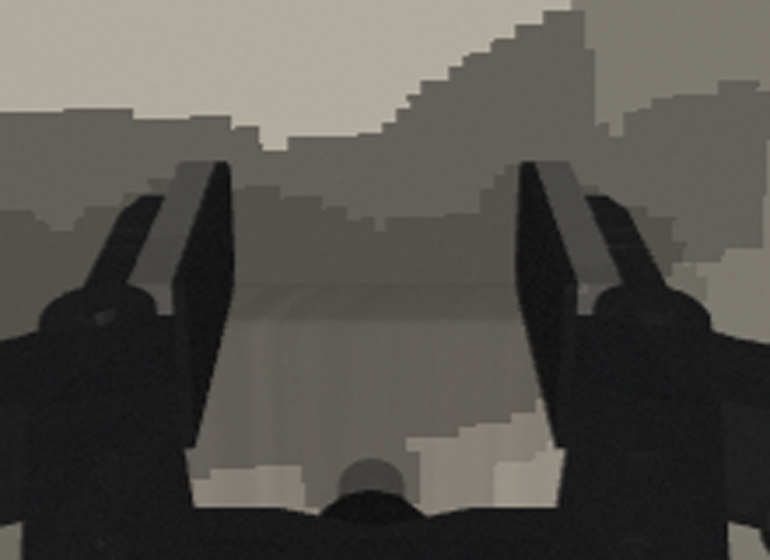

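The nose is entering the rails with no contact force and the knob is centred. I'll continue.

Call:
step_arm(motion=[{"linear":[0,0.02,0],"yaw":0,"grip":0.5},{"linear":[0,0.035,0],"yaw":0,"grip":0.5},{"linear":[0,0.05,0],"yaw":0,"grip":0.5},{"linear":[0,0.065,0],"yaw":0,"grip":0.5},{"linear":[0,0.08,0],"yaw":0,"grip":0.5}])

```text
t: 10.93
position: [550.1, -14.3, -29.9]
eef_rot: [-3.142, 0.0, -0.046]
contact_force: [0.6, 2.1, 0.1]
grip_width: 42.6
```

Call:
step_arm(motion=[{"linear":[0,0.015,0],"yaw":0,"grip":0.5},{"linear":[0,0.03,0],"yaw":0,"grip":0.5},{"linear":[0,0.045,0],"yaw":0,"grip":0.5},{"linear":[0,0.06,0],"yaw":0,"grip":0.5},{"linear":[0,0.075,0],"yaw":0,"grip":0.5}])

```text
t: 11.35
position: [549.5, -29.3, -29.9]
eef_rot: [-3.142, -0.0, -0.046]
contact_force: [0.2, 1.9, -0.1]
grip_width: 42.8
```

```bash
python3 snap.py 14 scene wrist; python3 - <<'E'
from h import *
from plan import *
D=pickle.load(open("d14.pkl","rb"));st=D["state"];h=st["eef_rot"][2]-np.pi/2
print(w2s([st["position"][0]+76*np.cos(h),st["position"][1]+76*np.sin(h),h]))
im=D["scene"]["pixels"][190:240,250:315,::-1];a=cv2.resize(im,None,fx=12,fy=12,interpolation=cv2.INTER_CUBIC);cv2.imwrite("pics/sc14z.png",a)
im=D["wrist"]["pixels"][200:360,170:390,::-1];cv2.imwrite("pics/wr14z.png",cv2.resize(im,None,fx=3.5,fy=3.5,interpolation=cv2.INTER_CUBIC))
E
```

```text
11.35 [549.5 -29.3 -29.9] [-3.1415 -0.     -0.0455] [ 0.2  1.9 -0.1] 42.82248181076319
[-6.56437494e+01  8.21485478e-01 -1.33865727e-03]
```

View pics/sc14z.png

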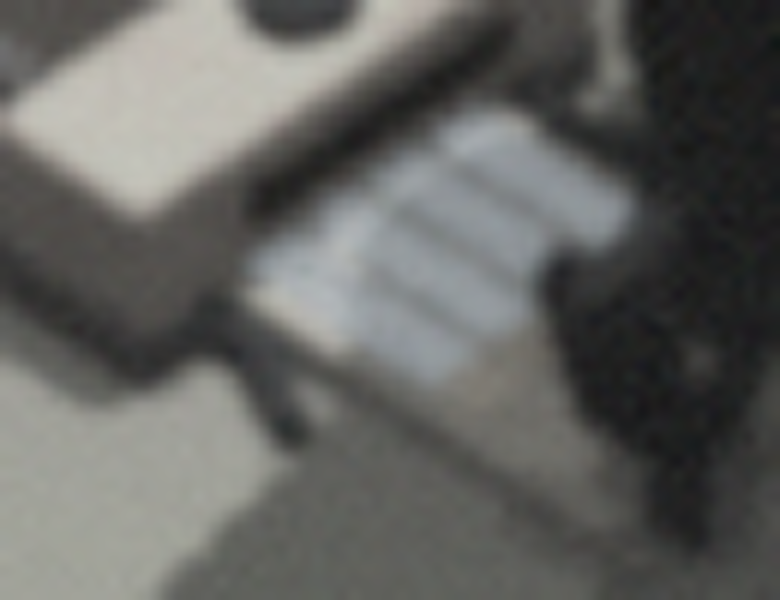

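View pics/wr14z.png

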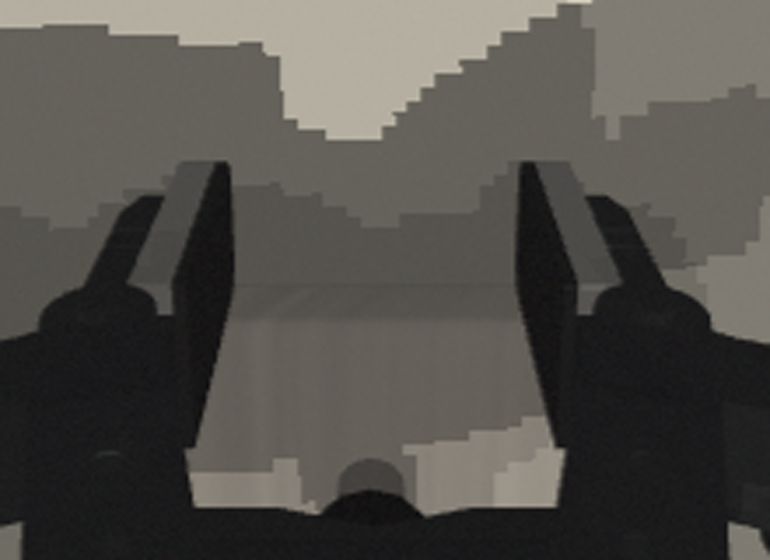

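Call:
step_arm(motion=[{"linear":[0,0.015,0],"yaw":0,"grip":0.5},{"linear":[0,0.03,0],"yaw":0,"grip":0.5},{"linear":[0,0.045,0],"yaw":0,"grip":0.5},{"linear":[0,0.06,0],"yaw":0,"grip":0.5},{"linear":[0,0.075,0],"yaw":0,"grip":0.5},{"linear":[0,0.09,0],"yaw":0,"grip":0.5},{"linear":[0,0.105,0],"yaw":0,"grip":0.5}])

```text
t: 12.03
position: [548.5, -50.4, -29.9]
eef_rot: [-3.142, 0.0, -0.046]
contact_force: [0.6, 1.2, -1.4]
grip_width: 42.4
```

Call:
step_arm(motion=[{"linear":[0,0.015,0],"yaw":0,"grip":0.5},{"linear":[0,0.03,0],"yaw":0,"grip":0.5},{"linear":[0,0.045,0],"yaw":0,"grip":0.5},{"linear":[0,0.06,0],"yaw":0,"grip":0.5}])

```text
t: 12.37
position: [547.9, -62.4, -29.9]
eef_rot: [-3.142, 0.0, -0.046]
contact_force: [0.2, 1.0, -0.2]
grip_width: 42.7
```

```bash
python3 snap.py 15 scene wrist; python3 - <<'E'
from h import *
from plan import *
D=pickle.load(open("d15.pkl","rb"));st=D["state"];h=st["eef_rot"][2]-np.pi/2
print(w2s([st["position"][0]+76*np.cos(h),st["position"][1]+76*np.sin(h),h]))
im=D["scene"]["pixels"][180:240,250:325,::-1];a=cv2.resize(im,None,fx=10,fy=10,interpolation=cv2.INTER_CUBIC);cv2.imwrite("pics/sc15z.png",a)
im=D["wrist"]["pixels"][200:360,170:390,::-1];cv2.imwrite("pics/wr15z.png",cv2.resize(im,None,fx=3.5,fy=3.5,interpolation=cv2.INTER_CUBIC))
E
```

```text
12.3667 [547.9 -62.4 -29.9] [-3.1416e+00  1.0000e-04 -4.5600e-02] [ 0.2  1.  -0.2] 42.71528444296547
[-3.25902193e+01  7.20799284e-01 -1.44258437e-03]
```

View pics/sc15z.png

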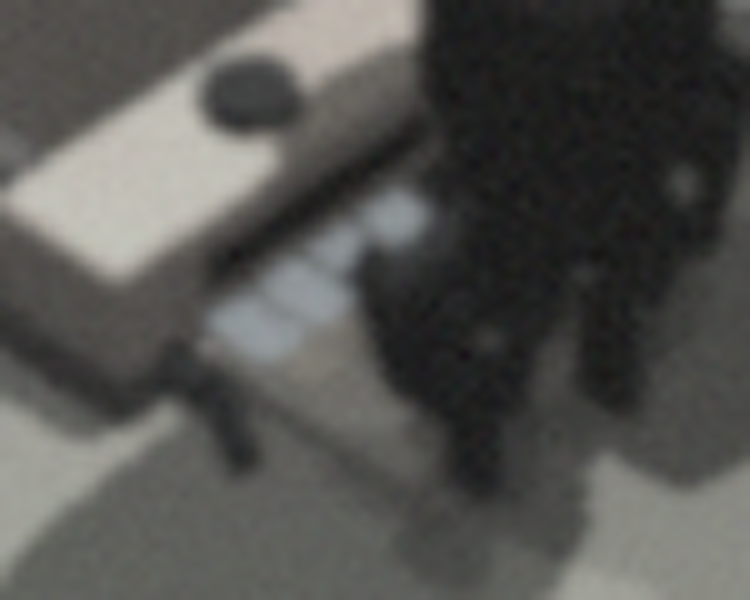

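View pics/wr15z.png

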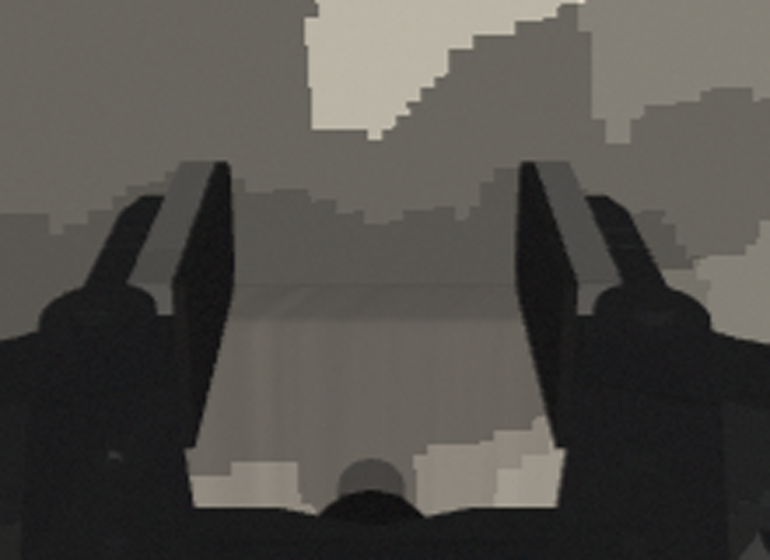

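Call:
step_arm(motion=[{"linear":[0,0.01,0],"yaw":0,"grip":0.5},{"linear":[0,0.02,0],"yaw":0,"grip":0.5},{"linear":[0,0.03,0],"yaw":0,"grip":0.5},{"linear":[0,0.04,0],"yaw":0,"grip":0.5}])

```text
t: 12.8
position: [547.6, -70.1, -29.9]
eef_rot: [-3.142, 0.0, -0.045]
contact_force: [0.6, 1.4, -0.5]
grip_width: 42.8
```

Call:
step_arm(motion=[{"linear":[0,0.005,0],"yaw":0,"grip":0.5},{"linear":[0,0.01,0],"yaw":0,"grip":0.5}])

```text
t: 12.97
position: [547.5, -72.2, -29.9]
eef_rot: [-3.142, 0.0, -0.046]
contact_force: [0.5, 0.4, -0.7]
grip_width: 42.6
```

Call:
step_arm(motion=[{"linear":[0,0.005,0],"yaw":0,"grip":0.5},{"linear":[0,0.005,0],"yaw":0,"grip":0.5}])

```text
t: 13.13
position: [547.4, -73.3, -29.9]
eef_rot: [3.142, 0.0, -0.046]
contact_force: [0.9, -0.3, -0.5]
grip_width: 42.5
```

Call:
step_arm(motion=[{"linear":[0,0.005,0],"yaw":0,"grip":0.5},{"linear":[0,0.005,0],"yaw":0,"grip":0.5}])

```text
t: 13.3
position: [547.4, -74.2, -29.9]
eef_rot: [3.142, 0.0, -0.046]
contact_force: [-0.2, 0.9, -0.5]
grip_width: 42.5
```

Call:
step_arm(motion=[{"linear":[0,0.005,0],"yaw":0,"grip":0.5},{"linear":[0,0.005,0],"yaw":0,"grip":0.5}])

```text
t: 13.47
position: [547.3, -75.2, -29.9]
eef_rot: [3.142, 0.0, -0.046]
contact_force: [0.1, 0.4, 0.0]
grip_width: 42.6
```

Call:
step_arm(motion=[{"linear":[0,0.005,0],"yaw":0,"grip":0.5},{"linear":[0,0.005,0],"yaw":0,"grip":0.5}])

```text
t: 13.63
position: [547.3, -76.2, -29.9]
eef_rot: [3.142, 0.0, -0.046]
contact_force: [-0.3, -0.2, -0.3]
grip_width: 42.7
```

```bash
python3 snap.py 16 scene wrist; python3 - <<'E'
from h import *
D=pickle.load(open("d16.pkl","rb"))
im=D["scene"]["pixels"][180:240,250:325,::-1];a=cv2.resize(im,None,fx=10,fy=10,interpolation=cv2.INTER_CUBIC);cv2.imwrite("pics/sc16z.png",a)
im=D["wrist"]["pixels"][200:360,170:390,::-1];cv2.imwrite("pics/wr16z.png",cv2.resize(im,None,fx=3.5,fy=3.5,interpolation=cv2.INTER_CUBIC))
E
```

```text
13.6333 [547.3 -76.2 -29.9] [ 3.1416  0.     -0.0457] [-0.3 -0.2 -0.3] 42.699434739764726
```

View pics/wr16z.png

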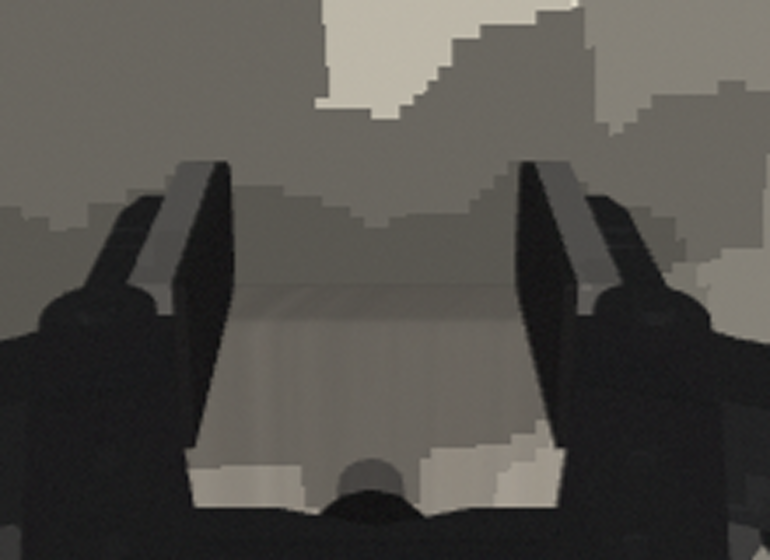

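Call:
step_arm(motion=[{"linear":[0,0.005,0],"yaw":0,"grip":0.5},{"linear":[0,0.005,0],"yaw":0,"grip":0.5}])

```text
t: 13.9
position: [547.3, -77.1, -29.9]
eef_rot: [-3.142, -0.0, -0.046]
contact_force: [-0.1, 0.8, -0.5]
grip_width: 42.2
```

Call:
step_arm(motion=[{"linear":[0,0.005,0],"yaw":0,"grip":0.5},{"linear":[0,0.005,0],"yaw":0,"grip":0.5}])

```text
t: 14.07
position: [547.2, -78.2, -29.9]
eef_rot: [3.142, 0.0, -0.046]
contact_force: [0.1, 0.4, -0.3]
grip_width: 42.3
```

Call:
step_arm(motion=[{"linear":[0,0.003,0],"yaw":0,"grip":0.5},{"linear":[0,0.003,0],"yaw":0,"grip":0.5}])

```text
t: 14.23
position: [547.2, -78.7, -29.9]
eef_rot: [-3.142, 0.0, -0.046]
contact_force: [0.0, 1.1, 0.3]
grip_width: 42.5
```

```bash
python3 snap.py 17 scene wrist; python3 - <<'E'
from h import *
D=pickle.load(open("d17.pkl","rb"))
im=D["scene"]["pixels"][180:240,250:325,::-1];a=cv2.resize(im,None,fx=10,fy=10,interpolation=cv2.INTER_CUBIC);cv2.imwrite("pics/sc17z.png",a)
im=D["wrist"]["pixels"][200:360,170:390,::-1];cv2.imwrite("pics/wr17z.png",cv2.resize(im,None,fx=3.5,fy=3.5,interpolation=cv2.INTER_CUBIC))
E
```

```text
14.2333 [547.2 -78.7 -29.9] [-3.1416  0.     -0.0457] [0.  1.1 0.3] 42.48137211453042
```

View pics/sc17z.png

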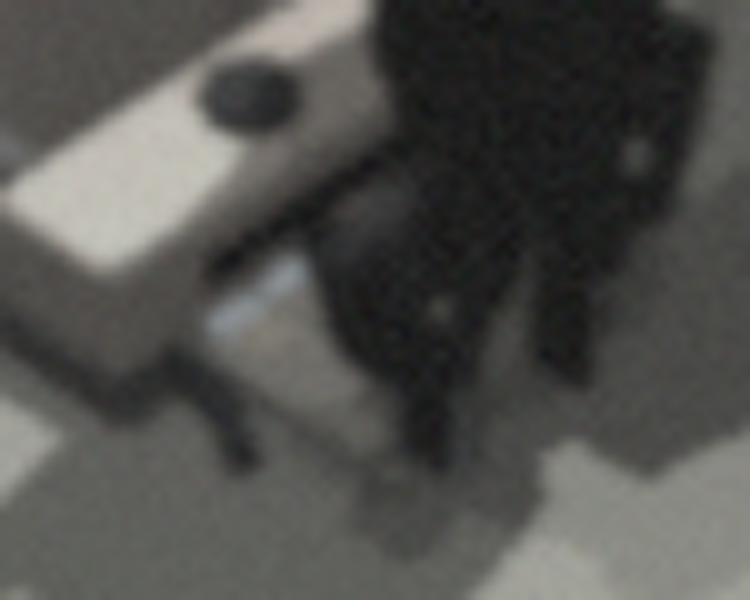

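View pics/wr17z.png

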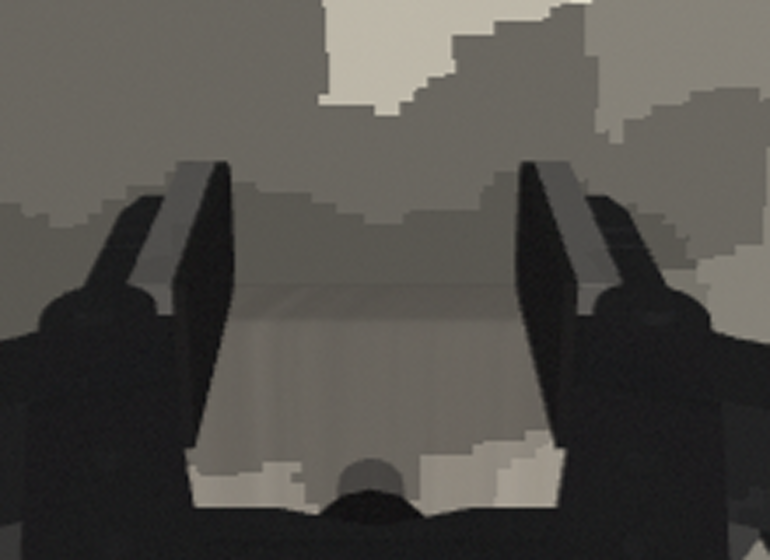

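View pics/scene17.png

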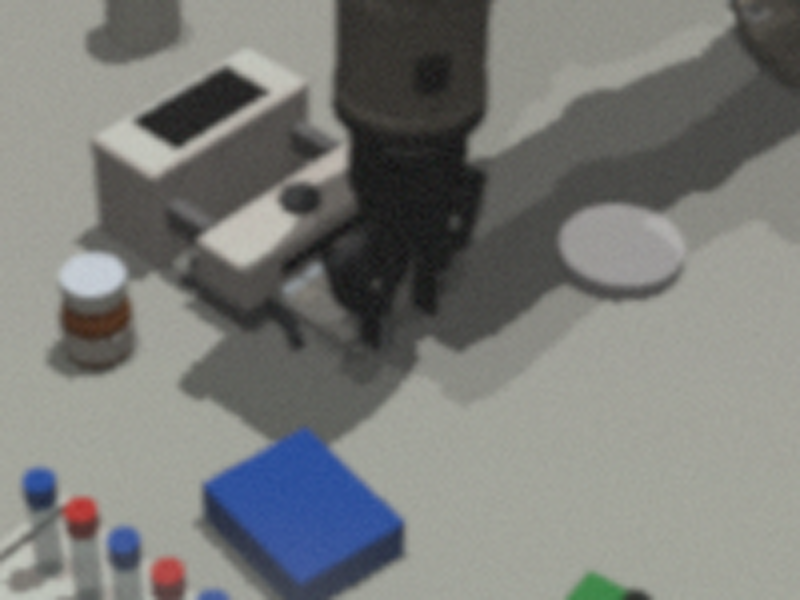

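Call:
step_arm(motion=[{"linear":[0,0.005,0],"yaw":0,"grip":0.5},{"linear":[0,0.005,0],"yaw":0,"grip":0.5}])

```text
t: 14.5
position: [547.4, -78.9, -29.9]
eef_rot: [-3.141, -0.0, -0.045]
contact_force: [1.7, 5.2, 0.3]
grip_width: 43.1
```

Call:
step_arm(motion=[{"linear":[0,0.005,0],"yaw":0,"grip":0.5},{"linear":[0,0.005,0],"yaw":0,"grip":0.5}])

```text
t: 14.67
position: [547.5, -79.0, -29.9]
eef_rot: [-3.14, -0.0, -0.045]
contact_force: [1.0, 10.1, -0.4]
grip_width: 43.0
```

```bash
python3 - <<'E'
from m0 import *
f=lambda c,z:onz(d["scene"],T["scene"],((c[0]+.5)/10+250-.5,(c[1]+.5)/10+180-.5),z)[:2]
S=[542.3,-170.8,-1.615]
from plan import w2s
for n,c,z in(("flareL",(245,468),10),("tailL?",(385,478),12),("tailL?",(375,472),12)):
  a=f(c,z);print(n,a.round(1),w2s([*a,0])[:2].round(1))
E
```

```text
flareL [ 615.  -110.6] [-63.3  70. ]
tailL? [595.2 -79.1] [-94.   48.8]
tailL? [595.2 -82.5] [-90.5  48.9]
```

The hand has stalled at y = -79 while the reaction force climbs from 1 to 5 to 10 N, so the nose is on the stop. One small firm nudge, then I retreat straight back and up.

Call:
step_arm(motion=[{"linear":[0,0.004,0],"yaw":0,"grip":0.5},{"linear":[0,0.004,0],"yaw":0,"grip":0.5},{"linear":[0,0.004,0],"yaw":0,"grip":0.5}])

```text
t: 14.92
position: [547.5, -79.0, -29.9]
eef_rot: [-3.139, -0.0, -0.044]
contact_force: [0.9, 13.7, 0.4]
grip_width: 42.6
```

Call:
step_arm(motion=[{"linear":[0,-0.01,0],"yaw":0,"grip":0.5},{"linear":[0,-0.03,0],"yaw":0,"grip":0.5},{"linear":[0,-0.1,0],"yaw":0,"grip":0.5},{"linear":[0,-0.25,0],"yaw":0,"grip":0.5},{"linear":[0,-0.35,-0.1],"yaw":0,"grip":0.5},{"linear":[0,-0.45,-0.3],"yaw":0,"grip":0.5},{"linear":[0,-0.6,-0.5],"yaw":0,"grip":0.5},{"linear":[0,-0.8,-0.7],"yaw":0,"grip":0.5},{"linear":[0,-0.9,-0.8],"yaw":0,"grip":0.5},{"linear":[0,-0.9,-0.8],"yaw":0,"grip":0.5},{"linear":[0,-0.9,-0.8],"yaw":0,"grip":0.5},{"linear":[0,-0.9,-0.8],"yaw":0,"grip":0.5}])

```text
t: 15.92
position: [555.2, 98.2, 130.0]
eef_rot: [3.141, -0.001, -0.045]
contact_force: [0.5, -0.6, -1.8]
grip_width: 42.9
```

```bash
python3 snap.py 18 scene wrist side
```

```text
15.9167 [555.2  98.2 130. ] [ 3.1414e+00 -5.0000e-04 -4.4900e-02] [ 0.5 -0.6 -1.8] 42.86860215541398
```

View pics/scene18.png

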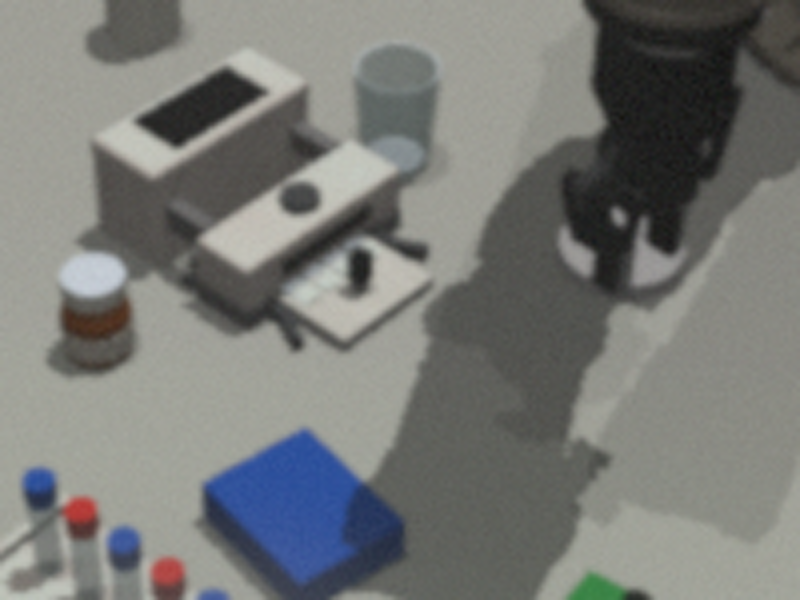

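View pics/side18.png

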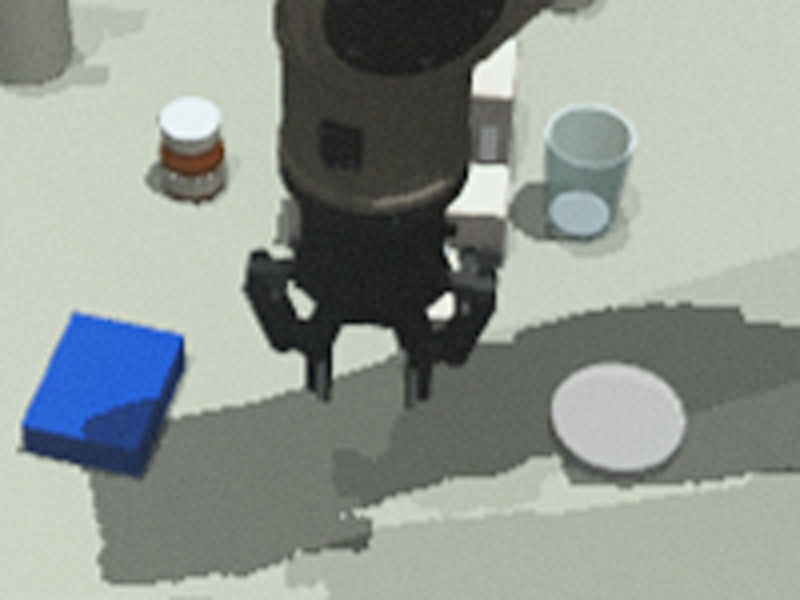

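View pics/wrist18.png

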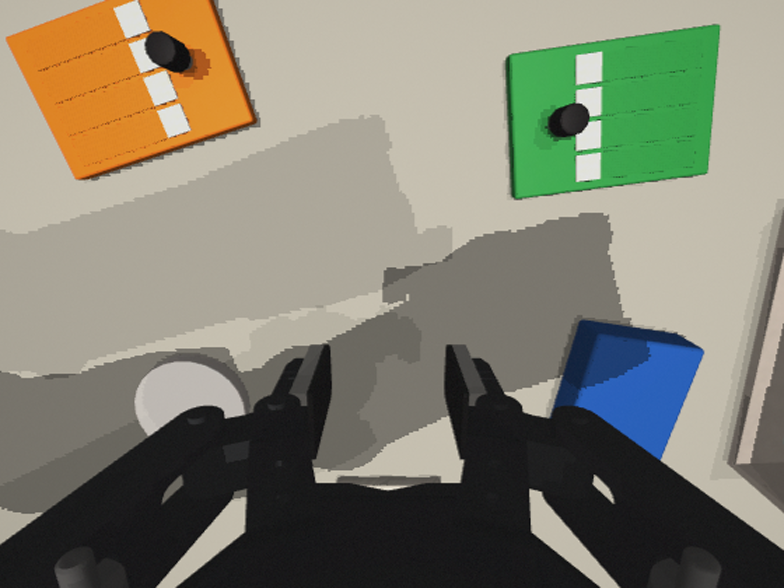

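The carrier sits in the rails, with its knob before the bridge at (360,265) and tail corners at (343,345) and (432,280). Nothing else has moved. I'll check its depth against the scanner in this same view.

```bash
python3 - <<'E'
from m0 import *
from plan import w2s
import plan
obs={"tailL":((343,343),12),"tailR":((433,278),12),"knobtop":((360,254),42),"flareL":((298,344),10),"flareR":((426,252),10),"bridgeNL":((250,271),55),"bridgeFL":((199,241),55),"bridgeNR":((402,175),55)}
for tag,S in(("joint",[542.3,-170.8,-1.615]),("scene",[544.9,-168.7,-1.6244])):
  plan.S=np.array(S)
  for k,(c,z) in obs.items():
    a=onz(d["scene"],T["scene"],px("scene",c),z);print(tag,k,w2s([a[0],a[1],0])[:2].round(1))
E
```

```text
joint tailL [-83.7  48.2]
joint tailR [-84.  -41.2]
joint knobtop [-54.2   0.6]
joint flareL [-61.5  67.9]
joint flareR [-61.1 -59.9]
joint bridgeNL [-23.9  73.7]
joint bridgeFL [21.9 75.9]
joint bridgeNR [-28.7 -69.2]
scene tailL [-82.   44.9]
scene tailR [-81.3 -44.4]
scene knobtop [-52.   -2.4]
scene flareL [-59.9  64.8]
scene flareR [-58.3 -62.9]
scene bridgeNL [-22.4  71. ]
scene bridgeFL [23.4 73.7]
scene bridgeNR [-25.8 -71.9]
```

```bash
python3 - <<'E'
from station import arm
print(arm.hand_in(), arm.get_state()["t"])
E
```

```text
the job is handed in; nothing more can be done
the job is handed in; nothing more can be done
```

I pushed the carrier by its tail edge with two spread fingertips, through an S-curve into the rails and under the bridge until it met the end stop. Then I drew the hand back and up, clear of everything, and handed in at about 16 s.

**Final checks**
- **Nose at the stop:** the hand stalled at y = -79 while the reaction force rose from 1 to 5, 10 and finally 13.7 N.
- **Position:** the tail edge measured x -81 to -84 mm in the scanner's frame, where -85 is expected. It lies square to the scanner within about 0.01 rad. Across the rails it sits within about 0 to 3.5 mm, depending on which scanner fit I use.
- **Knob:** it stands before the bridge. The fingers gave no sign of touching it.
- **Other items:** nothing else appeared to have moved in the last pictures.

**What disagreed or went wrong**
- **Fingertip height:** the tips sat about 35 mm higher than the stated tool point. My first approach therefore passed above the plate, on either side of the knob, without moving the carrier. No contact force showed. I backed off, measured the true tip height and worked with the tool point at about z = -30.
- **Stop depth:** the stop came about 4 mm beyond my estimate from the pose of the hand.
- **Camera agreement:** the two fixed cameras differed by a few millimetres on where the scanner stood, and the knob measured x -52 to -54 mm where -57 is expected. I put these down to calibration error.

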